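# Lay the tea tray

## Task

Lay the tea tray to match the layout drawn on its liner: stand each of the things that are there (honey jar upright on the circle, narrow tea carton upright on the narrow rectangle, thick sugar carton upright on the broad rectangle, teaspoon flat on the spoon outline with its bowl at the round end) squarely inside its own outline. Spread the heap of biscuits in the steel dish into one even layer over the whole dish, out towards both of its ends, every biscuit lying flat inside the dish with at least a finger's width (15 mm) of clear space to the next. Leave the mug, the kitchen timer and the spice jars as they are.

Things in the scene. Friction and masses are not known exactly. Their poses are not given: they have to be found in the camera images.
- spot_jar (a point): Centre of the circle (80 mm across) drawn on the tray's printed liner: the honey jar's place. The tray is a fixed flat wooden tray, 260 x 300 mm, its floor 6 mm and its rim 14 mm above the hob top; this point lies on the tray's floor. Axes of all spots and of dish_mid are the tray's: x along its 260 mm side (roughly away from the robot), y along its 300 mm side (to the left), z up.
- spot_tea (a point): Centre of the long narrow rectangle (78 mm along tray x, 37 mm along tray y) drawn on the liner: the narrow tea carton's place. On the tray floor, 78 mm from spot_jar and from spot_sugar along tray x.
- spot_sugar (a point): Centre of the broad rectangle (72 mm along tray x, 57 mm along tray y) drawn on the liner: the thick sugar carton's place. On the tray floor.
- spot_spoon (a point): Middle of the spoon outline drawn on the liner, 134 mm long along tray x, between the dish and the row of the other three spots (96 mm from that row, 86 mm from the dish's centre line). On the tray floor.
- spot_spoon_bowl (a point): Centre of the round end of the spoon outline, 50 mm from spot_spoon towards tray +x: the spoon's bowl belongs here.
- dish_mid (a point): Centre of the floor of the shallow steel rectangular dish that is fixed to the tray. The dish measures 196 mm along tray x and 130 mm along tray y outside, 184 x 118 mm inside; its floor is 4 mm above the tray's floor and its lip 6 mm above its own floor.
- jar_mid (a point): Centre (half-way up) of the honey jar: a loose round jar, 62 mm in diameter (lid 64 mm), 97 mm high, 0.36 kg, z axis up. May be absent.
- tea_mid (a point): Centre of the narrow carton: a loose upright box 64 mm (its x) by 23 mm (its y) by 86 mm high, about 40 g. Belongs with its x axis along tray x (either way round). May be absent.
- sugar_mid (a point): Centre of the thick carton: a loose upright box 60 mm (its x) by 45 mm (its y) by 86 mm high, about 40 g. Belongs with its x axis along tray x (either way round). May be absent.
- spoon_mid (a point): Middle of the loose steel teaspoon lying flat, 130 mm long along its x, 26 mm wide at the bowl, 11 mm high over all, 30 g; fingers closing on its middle stop 21 mm apart; half-way up. Its bowl is at +x. May be absent.
- spoon_bowl (a point): Point in the teaspoon's bowl, 50 mm from spoon_mid along its +x.
- mug_pt (a point): A bystander: mug, 78 mm across and 101 mm high with a handle; point on its bottom, inside its outline. Leave alone.
- timer_pt (a point): A bystander: round kitchen timer, 68 mm across, 58 mm high; point at its bottom centre. Leave alone.
- spice_pt (a point): A bystander: round spice jar, 41 mm across, 105 mm high; point at its bottom centre. Leave alone.
- spice_far_pt (a point): A bystander: a second spice jar of the same size; point at its bottom centre. Leave alone.
- biscuit_0_mid (a point): Centre of a hard round biscuit, 32 mm in diameter and 22 mm thick, 25 g, z along its axis. Starts in the heap in the dish.
- biscuit_1_mid (a point): Centre of a hard round biscuit, 32 mm in diameter and 22 mm thick, 25 g, z along its axis. Starts in the heap in the dish.
- biscuit_2_mid (a point): Centre of a hard round biscuit, 32 mm in diameter and 22 mm thick, 25 g, z along its axis. Starts in the heap in the dish.
- biscuit_3_mid (a point): Centre of a hard round biscuit, 32 mm in diameter and 22 mm thick, 25 g, z along its axis. Starts in the heap in the dish, on top of others. May be absent.
- biscuit_4_mid (a point): Centre of a hard round biscuit, 32 mm in diameter and 22 mm thick, 25 g, z along its axis. Starts in the heap in the dish, on top of others. May be absent.
- biscuit_5_mid (a point): Centre of a hard round biscuit, 32 mm in diameter and 22 mm thick, 25 g, z along its axis. Starts in the heap in the dish, on top of others. May be absent.
There are look-alikes about, which are no part of the job. Leave any orange look-alike of the part that bears biscuit_5_mid alone.

How it is judged (in metres and radians):
At the end, for the whole second after the job is handed in: At rest: jar, cartons upright within 12 mm of their centres, cartons in line within 0.2 rad; spoon flat, middle within 15 mm, bowl within 18 mm of the round end; biscuits flat on the dish floor inside the lip, centres over 41 mm apart, one over 30 mm from its middle at each end (horizontal distance between jar_mid and spot_jar below 0.012 m and z of jar_mid in the frame of spot_jar between 0.042 and 0.054 m and angle between each of jar_mid, tea_mid, sugar_mid's own z axis and vertical below 0.12 rad and linear speed of each of honey_jar, tea_carton, sugar_carton, teaspoon, biscuit_0, biscuit_1, biscuit_2, biscuit_3, biscuit_4, biscuit_5 below 0.02 m/s and horizontal distance between tea_mid and spot_tea below 0.012 m and z of tea_mid in the frame of spot_tea between 0.037 and 0.049 m and angle between the x axis of tea_mid and the x axis of spot_tea, either way round below 0.2 rad and horizontal distance between sugar_mid and spot_sugar below 0.012 m and z of sugar_mid in the frame of spot_sugar between 0.037 and 0.049 m and angle between the x axis of sugar_mid and the x axis of spot_sugar, either way round below 0.2 rad and horizontal distance between spoon_mid and spot_spoon below 0.015 m and horizontal distance between spoon_bowl and spot_spoon_bowl below 0.018 m and z of spoon_mid in the frame of spot_spoon below 0.015 m and x of biscuit_0_mid in the frame of dish_mid between -0.086 and 0.086 m and y of biscuit_0_mid in the frame of dish_mid between -0.053 and 0.053 m and z of each of biscuit_0_mid, biscuit_1_mid, biscuit_2_mid, biscuit_3_mid, biscuit_4_mid, biscuit_5_mid in the frame of dish_mid below 0.0135 m and x of biscuit_1_mid in the frame of dish_mid between -0.086 and 0.086 m and y of biscuit_1_mid in the frame of dish_mid between -0.053 and 0.053 m and x of biscuit_2_mid in the frame of dish_mid between -0.086 and 0.086 m and y of biscuit_2_mid in the frame of dish_mid between -0.053 and 0.053 m and x of biscuit_3_mid in the frame of dish_mid between -0.086 and 0.086 m and y of biscuit_3_mid in the frame of dish_mid between -0.053 and 0.053 m and x of biscuit_4_mid in the frame of dish_mid between -0.086 and 0.086 m and y of biscuit_4_mid in the frame of dish_mid between -0.053 and 0.053 m and x of biscuit_5_mid in the frame of dish_mid between -0.086 and 0.086 m and y of biscuit_5_mid in the frame of dish_mid between -0.053 and 0.053 m and horizontal distance between biscuit_0_mid and biscuit_1_mid above 0.041 m and horizontal distance between each of biscuit_0_mid, biscuit_1_mid and biscuit_2_mid above 0.041 m and horizontal distance between each of biscuit_0_mid, biscuit_1_mid, biscuit_2_mid and biscuit_3_mid above 0.041 m and horizontal distance between each of biscuit_0_mid, biscuit_1_mid, biscuit_2_mid, biscuit_3_mid and biscuit_4_mid above 0.041 m and horizontal distance between each of biscuit_0_mid, biscuit_1_mid, biscuit_2_mid, biscuit_3_mid, biscuit_4_mid and biscuit_5_mid above 0.041 m and x of any of biscuit_0_mid, biscuit_1_mid, biscuit_2_mid, biscuit_3_mid, biscuit_4_mid, biscuit_5_mid in the frame of dish_mid above 0.03 m and x of any of biscuit_0_mid, biscuit_1_mid, biscuit_2_mid, biscuit_3_mid, biscuit_4_mid, biscuit_5_mid in the frame of dish_mid below -0.03 m); the robot touches nothing.
It fails at once if The mug (bystander) is pushed more than 40 mm or tipped over (distance of mug_pt from where it was at the start of the episode above 0.04 m or angle between mug_pt's own z axis and vertical above 0.5 rad).
It fails at once if The timer (bystander) is pushed more than 40 mm or tipped over (distance of timer_pt from where it was at the start of the episode above 0.04 m or angle between timer_pt's own z axis and vertical above 0.5 rad).
It fails at once if The spice jar (bystander) is pushed more than 40 mm or tipped over (distance of spice_pt from where it was at the start of the episode above 0.04 m or angle between spice_pt's own z axis and vertical above 0.5 rad).
It fails at once if The spice jar far (bystander) is pushed more than 40 mm or tipped over (distance of spice_far_pt from where it was at the start of the episode above 0.04 m or angle between spice_far_pt's own z axis and vertical above 0.5 rad).
Of honey_jar, tea_carton, sugar_carton, teaspoon only 3 to 4 are there at a start; the rules pass over those that are not, and their reading is None.
Of biscuit_3, biscuit_4, biscuit_5 only 1 to 3 are there at a start; the rules pass over those that are not, and their reading is None.
At some moment in a run one of biscuit_0, biscuit_1, biscuit_2, biscuit_3, biscuit_4, biscuit_5 may be knocked a few centimetres aside while the robot is not near it.
It also fails if it takes over 210 s, if anything falls off the work surface, if the arm or the gripper's body presses on something with over 40 N, if the wrist force passes 120 N, or if a joint passes its speed limit or range.

## Robot

A 7-joint arm with a two-finger parallel gripper is mounted at the origin on a cart in front of the work surface, level with it; the furniture and walls round the work are solid. World frame = base frame: x ahead of the robot, y to its left, z up, the work surface at z = 0. Lengths are in mm, angles in rad, forces in N, time in s.
With the tool pointing down it reaches from about 400 to 875 mm from the base axis. Payload 6.5 kg.
Tool frame: the origin (TCP) lies between the finger pads; the fingertips stand 17 mm ahead of it and the grasp point (between the pads) lies 2 mm behind it (bot.nose_length is the z of the fingertips in the tool frame, in mm); z points along the fingers, y is the direction in which the jaws open and shut (so a half turn about z gives the same grasp; the last joint's range is limited). The gripper opens to 85 mm and grips with 20 to 120 N. Pads are 22 mm wide; open, the fingers measure 114 mm over their backs; the gripper's body (76 mm by 85 mm) begins 54 mm behind the grasp point. The pads swing forward as they close: fully open they stand 13 mm farther back than shut.
Start: joints at [1.112, 0.536, -0.004, 1.538, 0.003, 1.067, -0.071], TCP at [248.8, -600.49, 248.29] pointing down, gripper open.
Joint ranges: [-2.7, 2.7], [-0.37, 2.16], [-1.27, 1.26], [0.24, 2.4], [-1.31, 4.45], [0.19, 1.91], [-2.76, 2.76]. Speed limits (rad/s): [2.39, 2.39, 3.14, 3.14, 3.14, 3.14, 3.14].

## Interface

Orientations are given as a rotation vector (axis times angle).
In Python, from bench import readout, camera, calibration, ticket, bot gives the robot as it stands.
- The arm moves only by the tool play_rows, never from a script. Its argument "moves" is one flat list of numbers, 7 for each row, row after row: the closure in counts, from 0 (fully open) to 255 (shut), then the shift along the world's x, y, z in units of 40 mm (1.0 is 40 mm), then the turn, a rotation vector about the world's x, y, z in units of 6 degrees (1.0 is 6 degrees). In form: [gripper, x, y, z, wx, wy, wz, gripper, x, y, z, wx, wy, wz, ...]. A call has 1 to 10 rows; each row is the pose to reach, as a shift and turn from the pose commanded when the call began; what a row does not reach only later rows make up. A row lasts 1/12 s, in which the tool goes at most 41.7 mm and 7.16 degrees, less where a joint would pass 70% of its speed; a pose out of reach is approached as far as the arm can. A call with a gripper value outside its range is refused whole. The fingers move at their own pace and stop on an object; "force" is the grip in N (left out, the last holds). Time passes only in rows, so rows that repeat a pose let the fingers close. It gives the time, the measured TCP pose, the force and the opening at its end, in the units of the state.
- readout.get_state(): the state, without advancing time (a new reading comes with each control period).
- camera(name): name is "scene" or "top" or "wrist"; returns the picture (480x640x3 uint8, red, green, blue); there is no depth.
- calibration(name): a dict with "mtx" (3x3 intrinsics, pixels), "R" (3x3) and "t" (3): a world point X has camera coordinates R X + t. Camera axes: x right, y down, z forward; pixel columns grow to the right and rows downward; lengths in mm; the calibration is good to about 2 mm. The wrist camera is an equidistant fisheye: a pixel r from the principal point sees the ray r / f radians off the axis. A picture is of the moment at which its call begins: read the wrist's pose just before it. calibration takes no time and is no camera call; for the wrist camera it gives the pose at the moment of the call.
- ticket.finish_job(): hands the job in, once; it reports no verdict.
The state is a dict: "clock": time; "q": joint angles; "qd": joint speeds; "joint_efforts": joint torques, N m; "position": TCP position; "eef_rot": TCP orientation; "force": force on the tool from outside, world axes, zero at the start; "wrist_torque": the same for the moment, N m; "grip_width": finger opening in mm.
Only numpy, scipy, OpenCV 4.12 (cv2) and the standard library are available. Lean on these libraries where they do the work, as an engineer would, in place of code of your own. Each camera call takes 0.05 s, during which the arm holds its last target.

## Working session

There is one attempt and no reset: what is moved stays moved. The work goes in short steps, Python scripts to look and compute and a tool call to move; the robot and the scene stay as the last step left them, time stands still between calls to the robot, and variables do not carry over. Pictures are saved under pics/ and viewed, and the job is handed in when it is done.

Besides the shell and the picture viewer there is one more tool, called after "Request:" by a JSON object that holds its "fn" and its "kwargs". play_rows: Moves the arm, as the interface text tells. Its arguments: {"type":"object","properties":{"moves":{"type":"array"},"force":{"type":"number"}},"required":["moves"]}

```bash
mkdir -p pics; ls; python3 - <<'E'
from bench import readout,camera,calibration,bot
import cv2
s=readout.get_state();print(s)
for n in("scene","top","wrist"):
    c=calibration(n);print(n,c)
    cv2.imwrite(f"pics/{n}0.png",camera(n)[:,:,::-1])
E
```

```text
pics
{'clock': 0.0, 'q': array([ 1.11176164,  0.53721659, -0.00444637,  1.5388826 ,  0.00260297,
        1.06729314, -0.07117031]), 'qd': array([-1.31902139e-03, -1.09968551e-03, -1.84055760e-05, -1.67132761e-03,
        1.28164431e-03, -5.02858742e-04,  1.43510429e-03]), 'joint_efforts': array([-4.65042558e-04, -5.83410144e+01,  1.04832955e+00, -2.59104216e+01,
        1.22541285e-02,  9.49852722e-03,  2.13947123e-05]), 'position': array([ 248.57933647, -599.92751606,  247.37662552]), 'eef_rot': array([-3.07945638e+00, -6.12934683e-01,  7.48230636e-04]), 'force': array([ 0.34673551, -0.22110185, -0.46329697]), 'wrist_torque': array([-0.03139919, -0.04082225,  0.02056351]), 'grip_width': 85.32424379042558}
scene {'mtx': array([[453.90271894,   0.        , 321.57321992],
       [  0.        , 453.90271894, 241.80349277],
       [  0.        ,   0.        ,   1.        ]]), 'R': array([[-0.5346991 , -0.84470888, -0.02374403],
       [-0.47122724,  0.32137418, -0.82137904],
       [ 0.70145689, -0.4280018 , -0.56988832]]), 't': array([289.18908598, 306.68733747, 536.73918179])}
top {'mtx': array([[602.14737562,   0.        , 317.10491965],
       [  0.        , 602.14737562, 236.24519866],
       [  0.        ,   0.        ,   1.        ]]), 'R': array([[-1.84648573e-02, -9.99824194e-01, -3.26044678e-03],
       [-9.79963302e-01,  1.87447054e-02, -1.98294131e-01],
       [ 1.98320386e-01, -4.66354641e-04, -9.80137137e-01]]), 't': array([  10.85421302,  551.92130124, 1004.36300374])}
wrist {'mtx': array([[371.64829954,   0.        , 327.17835631],
       [  0.        , 371.64829954, 237.24464894],
       [  0.        ,   0.        ,   1.        ]]), 'R': array([[ 0.38264402, -0.92389108, -0.0029701 ],
       [-0.87501117, -0.36342774,  0.31980577],
       [-0.29654511, -0.1197729 , -0.94747847]]), 't': array([-648.35061265,  -42.50392481,  381.03816581])}
```

View pics/scene0.png

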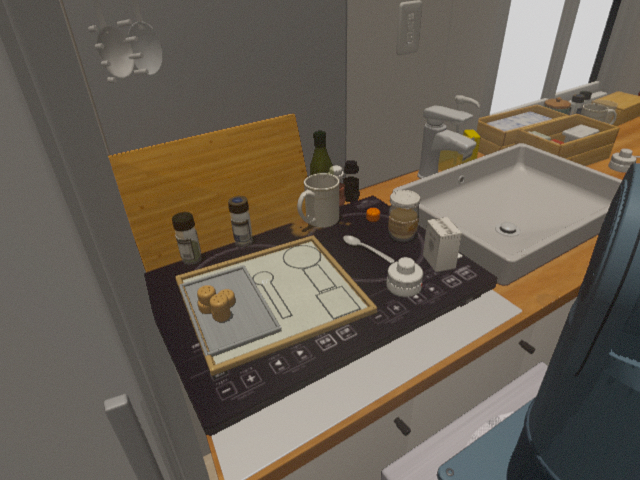

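View pics/top0.png

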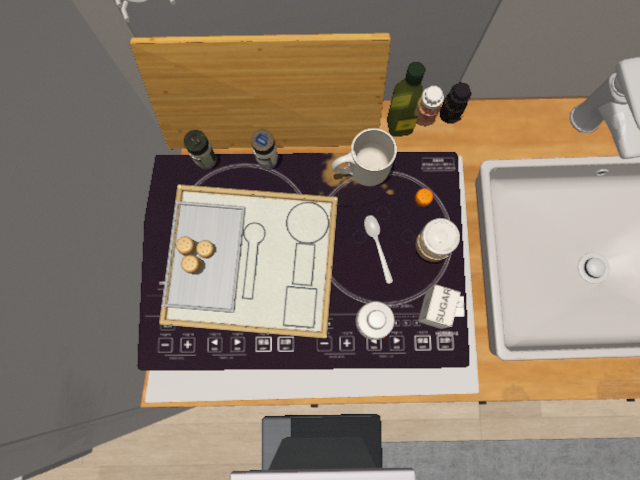

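View pics/wrist0.png

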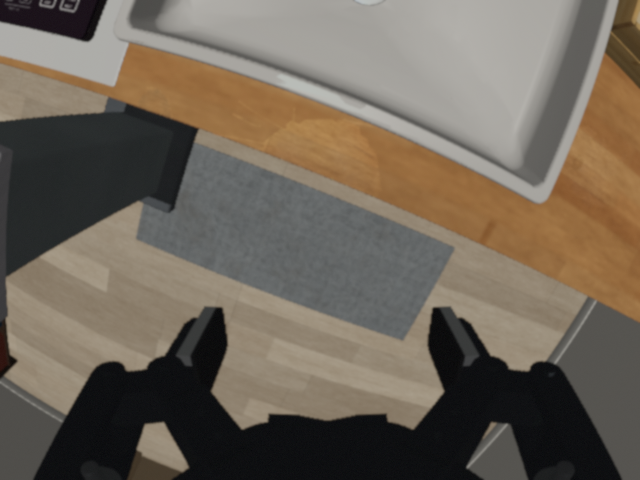

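```bash
python3 - <<'E'
import cv2,numpy as np
s=cv2.imread("pics/scene0.png");t=cv2.imread("pics/top0.png")
def crop(i,x,y,w,h,k):return cv2.resize(i[y:y+h,x:x+w],(w*k,h*k),interpolation=cv2.INTER_CUBIC)
a=crop(s,170,260,100,75,4);b=crop(s,380,180,100,75,4)
c=crop(t,160,225,100,75,4);d=crop(t,390,180,100,75,4)
d2=crop(t,400,270,100,75,4)
cv2.imwrite("pics/c1.png",np.vstack([np.hstack([a,b]),np.hstack([c,d])]))
cv2.imwrite("pics/c2.png",np.hstack([d2,crop(s,400,210,100,75,4)]))
E
```

```text
(no output)
```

View pics/c1.png

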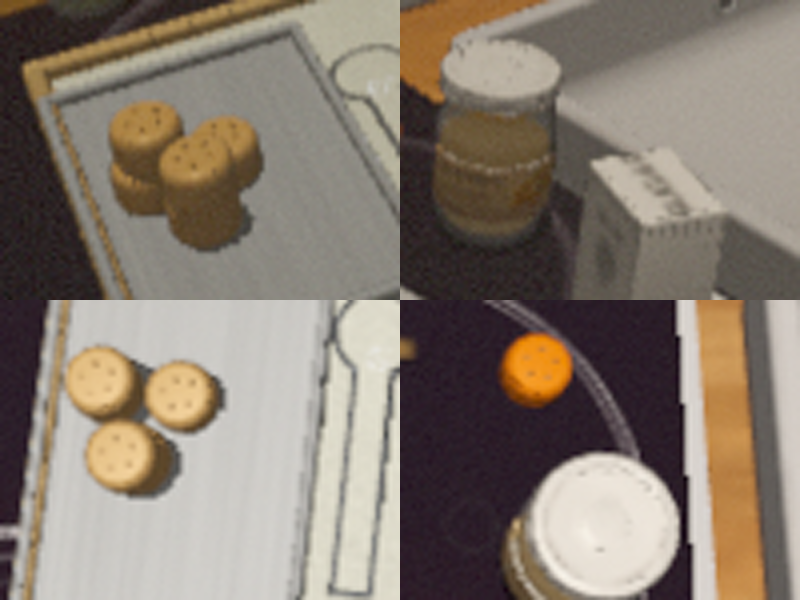

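View pics/c2.png

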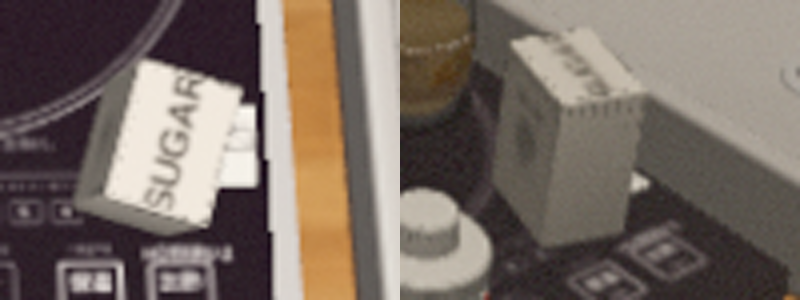

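```bash
python3 - <<'E'
import cv2,numpy as np
s=cv2.imread("pics/scene0.png");t=cv2.imread("pics/top0.png")
def crop(i,x,y,w,h,k):
    o=cv2.resize(i[y:y+h,x:x+w],(w*k,h*k),interpolation=cv2.INTER_CUBIC)
    for u in range(x-x%20+20,x+w,20):
        cv2.line(o,((u-x)*k,0),((u-x)*k,6),(0,0,255),1);cv2.putText(o,str(u),((u-x)*k-10,16),0,.35,(0,0,255),1)
    for v in range(y-y%20+20,y+h,20):
        cv2.line(o,(0,(v-y)*k),(6,(v-y)*k),(0,0,255),1);cv2.putText(o,str(v),(8,(v-y)*k+4),0,.35,(0,0,255),1)
    return o
cv2.imwrite("pics/c3.png",crop(t,150,180,195,150,4))
cv2.imwrite("pics/c4.png",crop(s,170,225,210,145,4)[:, :800])
cv2.imwrite("pics/c5.png",crop(t,350,180,120,150,4))
cv2.imwrite("pics/c6.png",crop(s,330,180,150,130,5))
E
```

```text
(no output)
```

View pics/c3.png

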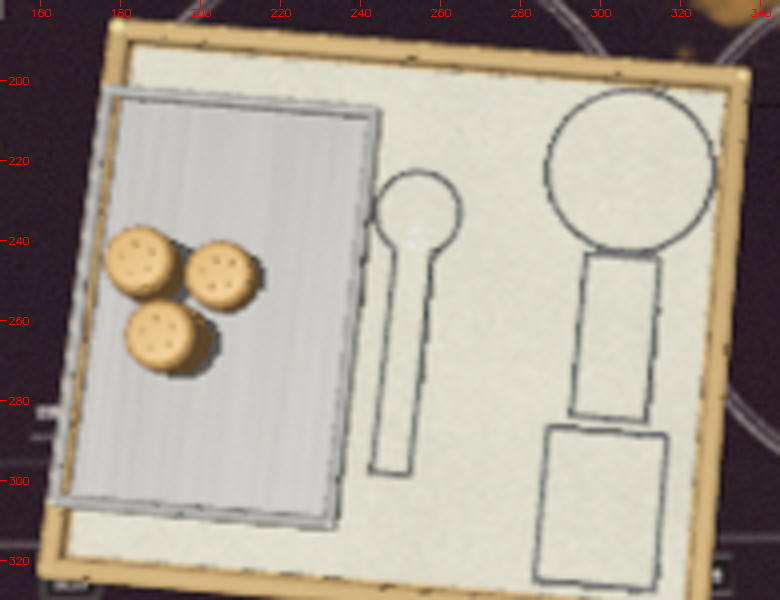

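View pics/c4.png

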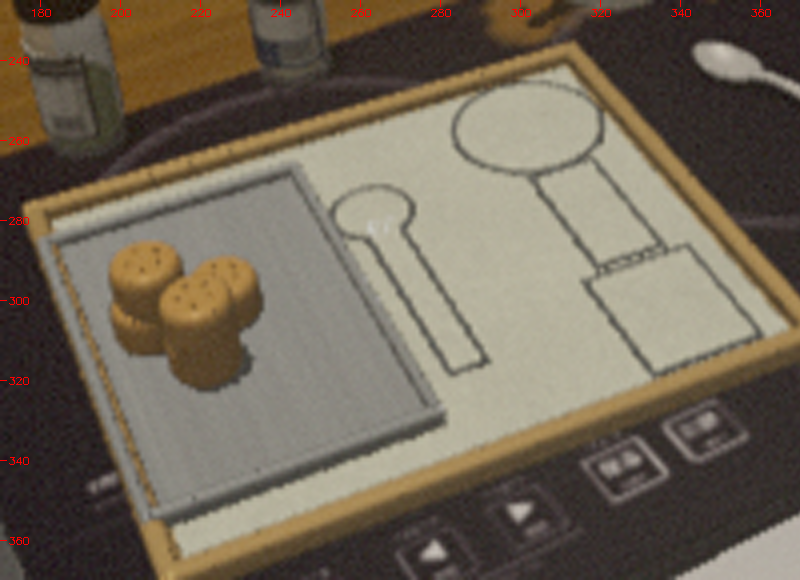

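View pics/c5.png

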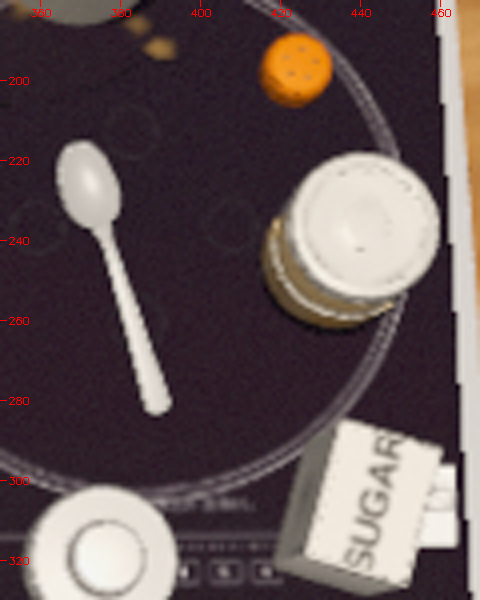

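View pics/c6.png

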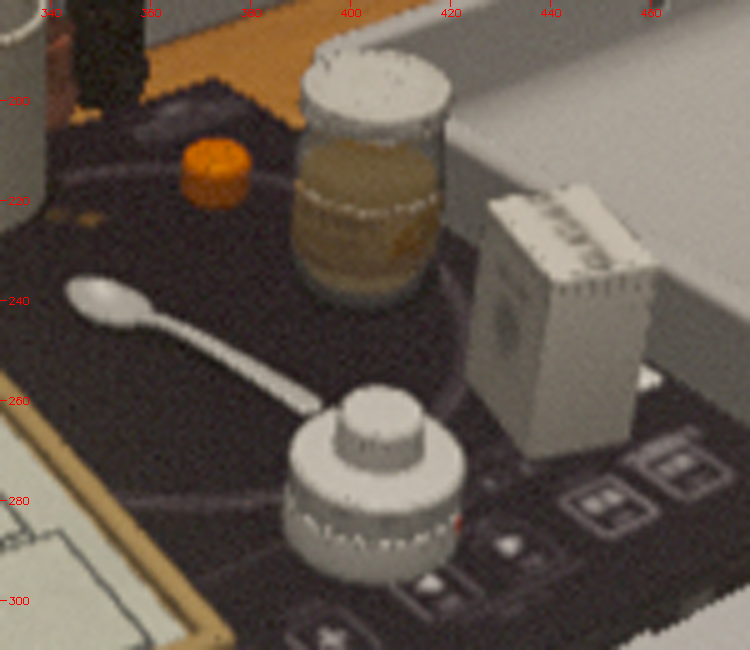

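```bash
cat > h.py <<'E'
import numpy as np,cv2
from bench import readout,camera,calibration,bot
def P(n,cal=None):
    c=cal or calibration(n);return c
def ray(n,uv,c=None):
    c=c or calibration(n);K=c['mtx'];u=np.array([(uv[0]-K[0,2])/K[0,0],(uv[1]-K[1,2])/K[1,1]])
    if n=='wrist':
        r=np.linalg.norm(u);d=np.array([*(u/r*np.sin(r)),np.cos(r)])
    else: d=np.array([*u,1.])
    d=c['R'].T@d;o=-c['R'].T@c['t'];return o,d/np.linalg.norm(d)
def onz(n,uv,z,c=None):
    o,d=ray(n,uv,c);return o+d*(z-o[2])/d[2]
def tri(*obs):  # (name,uv[,cal])
    A=np.zeros((3,3));b=np.zeros(3);R=[]
    for ob in obs:
        o,d=ray(*ob);M=np.eye(3)-np.outer(d,d);A+=M;b+=M@o;R.append((o,M))
    x=np.linalg.solve(A,b);return x,max(np.linalg.norm(M@(x-o)) for o,M in R)
def proj(n,X,c=None):
    c=c or calibration(n);K=c['mtx'];p=c['R']@np.asarray(X,float)+c['t']
    if n=='wrist':
        r=np.hypot(p[0],p[1]);th=np.arctan2(r,p[2]);q=p[:2]/r*th
    else:q=p[:2]/p[2]
    return np.array([K[0,0]*q[0]+K[0,2],K[1,1]*q[1]+K[1,2]])
def crop(i,x,y,w,h,k):
    o=cv2.resize(i[y:y+h,x:x+w],(w*k,h*k),interpolation=cv2.INTER_CUBIC)
    for u in range(x-x%20+20,x+w,20):
        cv2.line(o,((u-x)*k,0),((u-x)*k,6),(0,0,255),1);cv2.putText(o,str(u),((u-x)*k-10,16),0,.35,(0,0,255),1)
    for v in range(y-y%20+20,y+h,20):
        cv2.line(o,(0,(v-y)*k),(6,(v-y)*k),(0,0,255),1);cv2.putText(o,str(v),(8,(v-y)*k+4),0,.35,(0,0,255),1)
    return o
E
python3 - <<'E'
from h import *
np.set_printoptions(precision=1,suppress=True)
for nm,a,b in [("sug",(287,286.5),(316,295)),("sug",(316.5,289),(342,286)),("sug",(313.5,327),(360,308)),("sug",(283.5,325.5),(333.5,318.5)),("sp",(242.5,298),(283,318.5)),("sp",(252.5,299),(292,315)),
 ("tray TL rim",(179,186),(178,276)),("TR",(336.5,198),(313,236)),
 ("dishTL",(177,202.5),(182,285)),("dishTR",(244,207),(244,267)),("dishBR",(232,311),(281,328)),("dishBL",(163,306),(208,354)),
 ("b1",(185,245),(206,290.5)),("b2",(205,249),(226,293)),("b3",(190,264),(219,300)),
 ("orange",(424,195.5),(373,211)),("jarlid",(440,235),(405,196)),
 ("sugtop",(436.5,286),(428,200)),("sugtop",(460,293),(445.5,197)),("sugtop",(452,326),(460.5,233)),("sugtop",(426.5,319),(441.5,237)),
 ("bowl",(371,226),(351.5,240)),("spend",(389,281),(393,260))]:
    print(nm,*tri(("top",a),("scene",b)), onz("top",a,6),onz("scene",b,6))
E
```

```text
sug [470.1  56.8   6.2] 0.03338656713985863 [470.1  56.7   6. ] [470.3  56.7   6. ]
sug [464.2   3.1   6.7] 0.3695215329850785 [464.6   3.4   6. ] [464.6   2.3   6. ]
sug [396.6  10.1   6.5] 0.15258033680946528 [396.5  10.    6. ] [397.1   9.9   6. ]
sug [400.4  63.8   6.9] 0.3638024468848704 [400.2  63.6   6. ] [401.3  63.6   6. ]
sp [450.6 137.    5.9] 0.39140127217304 [450.8 137.3   6. ] [450.2 136.8   6. ]
sp [448.7 119.4   6.2] 0.19132899689318394 [448.6 119.2   6. ] [449.  119.4   6. ]
tray TL rim [660.6 255.4  13.4] 0.6919248273063292 [663.1 257.8   6. ] [670.  253.2   6. ]
TR [632.9 -36.7  11.3] 0.239458498067696 [634.1 -37.1   6. ] [639.9 -40.5   6. ]
dishTL [628.6 257.9  14.2] 0.866655877522193 [631.2 260.6   6. ] [638.5 255.4   6. ]
dishTR [618.9 134.6   9.7] 0.5492485066332403 [620.2 135.6   6. ] [623.2 132.6   6. ]
dishBR [426.6 154.1  12.8] 1.1845164759563203 [427.7 156.1   6. ] [431.9 150.5   6. ]
dishBL [437.9 277.6  15.2] 0.595694701923087 [439.  280.6   6. ] [446.2 275.5   6. ]
b1 [541.9 234.3  51.2] 0.7596840396321856 [550.2 243.7   6. ] [597.1 222.5   6. ]
b2 [537
[... 203 characters left out ...]
12 [ 635.8 -200.6    6. ] [ 649.9 -214.2    6. ]
jarlid [ 540.6 -207.6   98.6] 1.2091440465326375 [ 560. -226.    6.] [ 662.5 -324.6    6. ]
sugtop [ 452.1 -187.2  136.7] 1.553204010575764 [ 465.9 -214.1    6. ] [ 615.1 -357.4    6. ]
sugtop [ 441.  -223.1  136.8] 2.6671115608091225 [ 452.4 -255.8    6. ] [ 601.6 -403.2    6. ]
sugtop [ 391.  -219.8   83.3] 1.306214903370917 [ 393.7 -237.7    6. ] [ 467.1 -314.2    6. ]
sugtop [ 402.  -179.2   83.5] 0.36633897395690057 [ 406.9 -192.8    6. ] [ 479. -269.    6.]
bowl [ 578.7 -100.     7.1] 0.6933325817164706 [579.4 -99.5   6. ] [ 579.5 -101.4    6. ]
spend [ 476.  -129.6    4.7] 1.2501294280453605 [ 476.6 -128.5    6. ] [ 473.8 -129.3    6. ]
```

```bash
python3 - <<'E'
from h import *
from scipy.optimize import least_squares
np.set_printoptions(precision=1,suppress=True)
# tray fit: sugar centre (a,b), yaw, spoon/dish x offsets
T=lambda u,v:onz("top",(u,v),6.3)[:2]
obs=[((36,28.5),(287,286.5)),((36,-28.5),(316.5,289)),((-36,-28.5),(313.5,327)),((-36,28.5),(283.5,325.5)),
((78+39,18.5),(297,243)),((78+39,-18.5),(315,244.5)),((78-39,-18.5),(311.5,285)),((78-39,18.5),(292.5,283.5)),
((156,40),(286.5,222)),((156,-40),(328.5,223.5))]
def f(p):
    c,s=np.cos(p[2]),np.sin(p[2]);R=np.array([[c,-s],[s,c]])
    return np.concatenate([R@np.array(m)+p[:2]-T(*o) for m,o in obs])
r=least_squares(f,[433,33,-.1]);print(r.x,r.x[2],np.round(r.fun,1))
p=r.x;c,s=np.cos(p[2]),np.sin(p[2]);R=np.array([[c,-s],[s,c]])
W=lambda x,y:R@np.array([x,y])+p[:2]
print("tea",W(78,0),"jar",W(156,0),"yaw %.4f"%p[2])
for n,uv in [("spoon end l",(242.5,298)),("r",(252.5,299)),("bowl l",(244,232)),("bowl r",(265.3,234)),("bowl top",(255,222.5))]:
    print(n,R.T@(T(*uv)-p[:2]))
for n,uv in [("TL",(177,202.5)),("TR",(244.5,207)),("BR",(233,311)),("BL",(162.5,306))]:
    print(n,R.T@(onz("top",uv,16)[:2]-p[:2]))
q=[onz("top",uv,86)[:2] for uv in [(436,285.5),(460.5,292.5),(451,327),(426,319)]]
print(np.array(q)); 
for a in q: print(proj("scene",[*a,86]))
for i in range(4): print(np.linalg.norm(q[i]-q[(i+1)%4]), np.arctan2(*(q[(i+1)%4]-q[i])[::-1]))
print(np.mean(q,0))
E
```

```text
[433.   33.2  -0.1] -0.09819715646474508 [ 1.5  1.3  1.5 -2.1 -2.2 -1.6 -0.2  1.5  1.2  2.4  1.  -1.3 -2.  -1.4
 -1.8  1.   2.2  1.  -1.3 -0.9]
tea [510.6  25.5] jar [588.2  17.9] yaw -0.0982
spoon end l [  7.5 105.4]
r [ 7.1 87.2]
bowl l [128.9 115.3]
bowl r [128.2  75.7]
bowl top [148.4  96.8]
TL [172.6 243.2]
TR [173.9 117.9]
BR [-17.7 118.5]
BL [-18.9 245.1]
[[ 457.6 -197.5]
 [ 445.1 -237.8]
 [ 388.3 -218.4]
 [ 402.2 -177.7]]
[427.9 219.9]
[447.4 216.6]
[462.  232.7]
[440.8 236.1]
42.222287901031265 -1.8720600930408497
60.09524938915323 2.811606083400636
42.96999592520328 1.2410829916396073
58.89938434421233 -0.3429772564976176
[ 423.3 -207.9]
```

```bash
cat >> h.py <<'E'
from scipy.spatial.transform import Rotation as Ro
def pose():
    s=readout.get_state();return np.array(s['position']),Ro.from_rotvec(s['eef_rot']),s
def plan(x,y,z,jaw=None,base=None):
    """units to reach position x,y,z with tool down and jaw axis (tool y) at world angle jaw (mod pi)"""
    p,R,s=pose()
    if base is not None:p=np.array(base,float)
    d=(np.array([x,y,z])-p)/40
    ty=R.as_matrix()[:,1];cur=np.arctan2(ty[1],ty[0])
    if jaw is None: jaw=cur
    best=min((jaw+k*np.pi for k in (-2,-1,0,1,2)),key=lambda a:abs(a-cur))
    tz=np.array([0,0,-1.]);tyy=np.array([np.cos(best),np.sin(best),0]);tx=np.cross(tyy,tz)
    Rt=Ro.from_matrix(np.column_stack([tx,tyy,tz]))
    w=(Rt*R.inv()).as_rotvec(degrees=True)/6
    print("pos",np.round(p,1),"jaw %.3f->%.3f"%(cur,best),"q7 %.2f"%s['q'][6],"d",np.round(d,3),"w",np.round(w,3),"t",round(s['clock'],2),"F",np.round(s['force'],1),"gw %.1f"%s['grip_width'])
E
python3 - <<'E'
from h import *
plan(423,-200,230,1.235)
E
```

```text
pos [ 248.6 -600.1  247.6] jaw -1.178->-1.907 q7 -0.07 d [ 4.36  10.002 -0.44 ] w [-1.300e-02 -1.000e-03 -6.958e+00] t 0.15 F [ 0.5 -0.1 -0.3] gw 85.6
```

Request:
{"fn": "play_rows", "kwargs": {"moves": [0,1.0,1.0,0,0,0,-1,0,1.6,2.0,0,0,0,-2,0,2.0,3.0,0,0,0,-3,0,2.4,4.0,0,0,0,-4,0,2.8,5.0,0,0,0,-5,0,3.2,6.0,0,0,0,-6,0,3.5,7.0,0,0,0,-7,0,3.8,8.0,0,0,0,-7,0,4.1,9.0,0,0,0,-7,0,4.1,9.9,0,0,0,-7], "force": 30}}

```text
clock: 0.98
position: [411.7, -221.0, 248.4]
eef_rot: [3.096, -0.531, 0.002]
force: [0.2, 0.0, -0.5]
grip_width: 85.5
```

```bash
python3 - <<'E'
from h import *
plan(423,-208,230,1.235)
c=calibration("wrist");i=camera("wrist")[:,:,::-1];cv2.imwrite("pics/w1.png",i);np.save("w1.npy",c,allow_pickle=True)
plan(423,-208,230,1.235)
E
```

```text
pos [ 411.7 -221.   248.4] jaw -1.910->-1.907 q7 -1.52 d [ 0.283  0.325 -0.46 ] w [0.003 0.011 0.035] t 0.98 F [ 0.2  0.  -0.5] gw 85.5
pos [ 412.4 -212.1  248. ] jaw -1.901->-1.907 q7 -1.52 d [ 0.264  0.101 -0.449] w [-0.049 -0.003 -0.052] t 1.03 F [-0.7  8.3 -1.5] gw 85.4
```

View pics/w1.png

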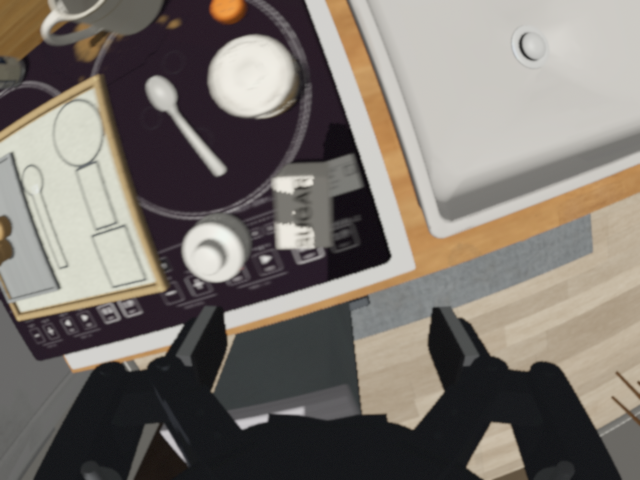

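Request:
{"fn": "play_rows", "kwargs": {"moves": [0,0.29,0.05,-1.0,0,0,0,0,0.29,0.05,-1.8,0,0,0,0,0.29,0.05,-1.8,0,0,0]}}

```text
clock: 1.28
position: [419.0, -219.0, 171.7]
eef_rot: [-3.094, 0.529, 0.014]
force: [-1.4, 0.4, -0.1]
grip_width: 85.6
```

```bash
python3 - <<'E'
from h import *
c=calibration("wrist");i=camera("wrist")[:,:,::-1].copy()
C=np.array([423.3,-207.9]);y=-.337
R=np.array([[np.cos(y),-np.sin(y)],[np.sin(y),np.cos(y)]])
for z,col in((86,(0,0,255)),(0,(255,0,0))):
    q=[proj("wrist",[*(C+R@np.array(m)),z],c) for m in [(30,22.5),(30,-22.5),(-30,-22.5),(-30,22.5)]]
    cv2.polylines(i,[np.int32(q)],True,col,1)
q=[proj("wrist",[540+32*np.cos(a),-208+32*np.sin(a),97],c) for a in np.arange(0,6.3,.2)]
cv2.polylines(i,[np.int32(q)],True,(0,255,0),1)
cv2.imwrite("pics/w2.png",i)
plan(423,-208,60,1.235)
E
```

```text
pos [ 419.8 -220.2  174.2] jaw -1.911->-1.907 q7 -1.53 d [ 0.08   0.304 -2.854] w [-0.025 -0.062  0.038] t 1.33 F [-0.   0.3  0.6] gw 85.5
```

View pics/w2.png

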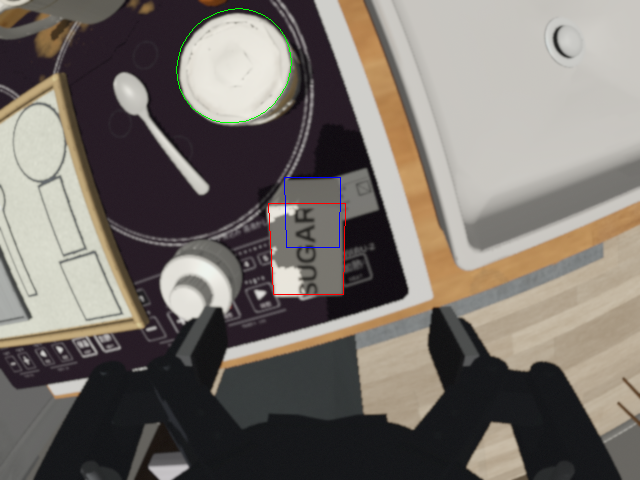

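Request:
{"fn": "play_rows", "kwargs": {"moves": [0,0.09,0.3,-0.5,0,0,0,0,0.09,0.3,-1.3,0,0,0,0,0.09,0.3,-2.2,0,0,0,0,0.09,0.3,-2.95,0,0,0,0,0.09,0.3,-2.95,0,0,0]}}

```text
clock: 1.75
position: [423.3, -208.7, 55.6]
eef_rot: [-3.095, 0.533, 0.01]
force: [-1.6, 0.9, 0.6]
grip_width: 85.2
```

```bash
python3 - <<'E'
from h import *
plan(423.3,-208,56,1.235)
E
```

```text
pos [ 423.3 -208.7   55.6] jaw -1.912->-1.907 q7 -1.57 d [-0.     0.018  0.011] w [-0.021 -0.06   0.049] t 1.75 F [-1.6  0.9  0.6] gw 85.2
```

Request:
{"fn": "play_rows", "kwargs": {"moves": [130,0,0,0,0,0,0,180,0,0,0,0,0,0,180,0,0,0,0,0,0,180,0,0,0,0,0,0,180,0,0,0,0,0,0,180,0,0,0,0,0,0]}}

```text
clock: 2.25
position: [427.4, -210.0, 60.6]
eef_rot: [3.095, -0.532, 0.006]
force: [-1.3, -0.4, 9.7]
grip_width: 44.1
```

```bash
python3 - <<'E'
from h import *
plan(433,33.2,170,1.4726)
plan(433,33.2,170,1.4726)
cv2.imwrite("pics/s1.png",camera("scene")[:,:,::-1][150:330,330:530].repeat(3,0).repeat(3,1))
plan(433,33.2,170,1.4726)
E
```

```text
pos [ 427.4 -210.    60.6] jaw -1.911->-1.669 q7 -1.57 d [0.141 6.08  2.735] w [0.012 0.037 2.312] t 2.25 F [-1.3 -0.4  9.7] gw 44.1
pos [ 427.4 -210.    60.6] jaw -1.911->-1.669 q7 -1.57 d [0.141 6.08  2.735] w [0.012 0.037 2.312] t 2.25 F [-1.3 -0.4  9.7] gw 44.1
pos [ 427.4 -210.    60.6] jaw -1.911->-1.669 q7 -1.57 d [0.141 6.079 2.735] w [0.012 0.037 2.312] t 2.3 F [-0.6  0.9 10.9] gw 43.9
```

View pics/s1.png

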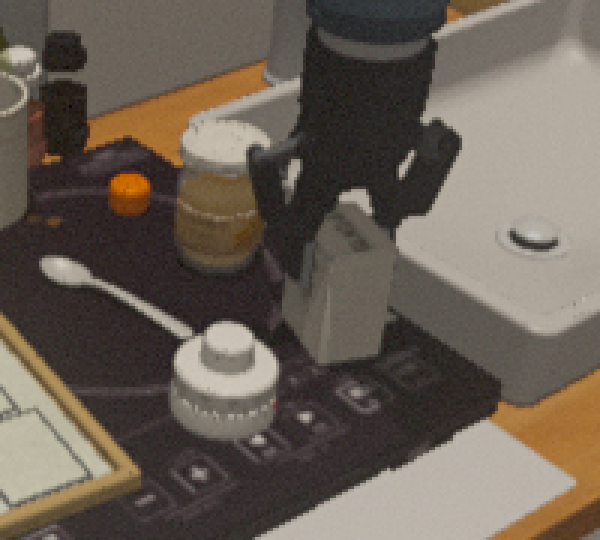

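Request:
{"fn": "play_rows", "kwargs": {"moves": [180,0,0,1.0,0,0,0,180,0,0,2.0,0,0,0,180,0,0.5,3.0,0,0,0.5,180,0.1,1.5,3.0,0,0,1.5,180,0.1,2.5,3.0,0,0,2.3,180,0.2,3.5,3.0,0,0,2.3,180,0.2,4.5,3.0,0,0,2.3,180,0.2,5.5,3.0,0,0,2.3,180,0.2,6.05,3.0,0,0,2.3,180,0.2,6.05,3.0,0,0,2.3]}}

```text
clock: 3.13
position: [434.2, 38.4, 179.9]
eef_rot: [-3.136, 0.143, -0.005]
force: [0.4, -0.1, 1.0]
grip_width: 43.7
```

```bash
python3 - <<'E'
from h import *
plan(433,33.2,100,1.4726)
cv2.imwrite("pics/w3.png",camera("wrist")[:,:,::-1])
cv2.imwrite("pics/t3.png",crop(camera("top")[:,:,::-1],220,200,200,140,4))
plan(433,33.2,68,1.4726)
E
```

```text
pos [434.2  38.4 179.9] jaw -1.662->-1.669 q7 -1.93 d [-0.029 -0.131 -1.996] w [-0.022  0.029 -0.066] t 3.13 F [ 0.4 -0.1  1. ] gw 43.7
pos [434.1  33.4 179.4] jaw -1.668->-1.669 q7 -1.92 d [-0.026 -0.005 -2.784] w [ 0.002  0.017 -0.01 ] t 3.23 F [-0.5 -0.9 -0.7] gw 43.9
```

View pics/w3.png

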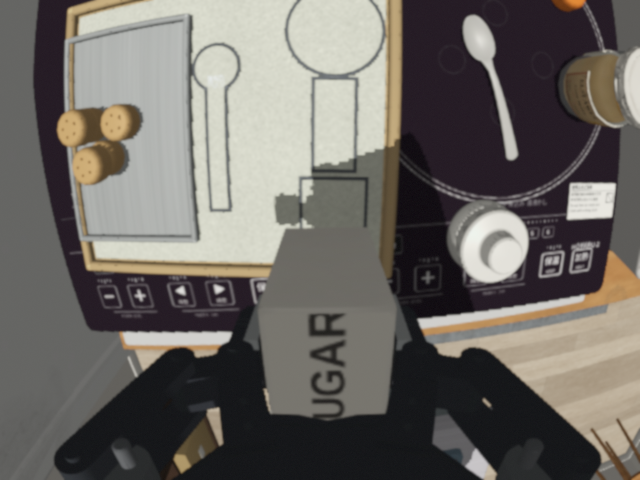

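View pics/t3.png

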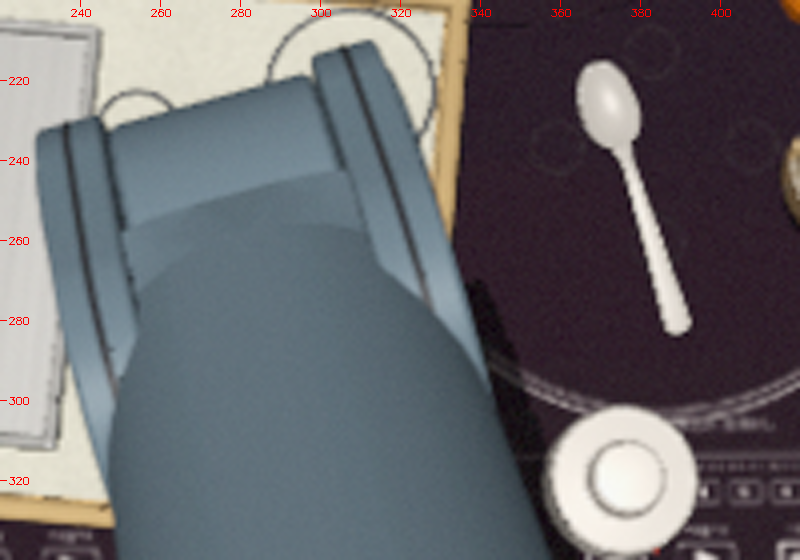

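```bash
python3 - <<'E'
from h import *
i=cv2.imread("pics/w3.png");cv2.imwrite("pics/w3c.png",crop(i,240,215,170,150,4))
c=calibration("wrist")
for uv in [(262,306),(395,304),(283,228),(378,228)]:
    print(np.round(onz("wrist",uv,179.4-60.6+86,c),1),np.round(onz("wrist",uv,179.4-60.6,c),1))
E
```

```text
[461.1  51.  204.8] [414.8  73.  118.8]
[457.8   9.9 204.8] [408.7  -3.3 118.8]
[485.5  40.8 204.8] [460.1  54.2 118.8]
[482.9  14.1 204.8] [455.3   4.5 118.8]
```

View pics/w3c.png

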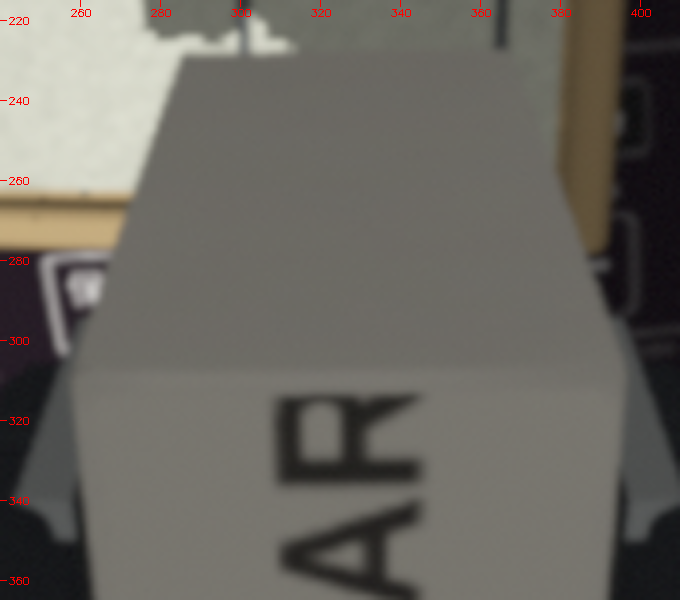

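Request:
{"fn": "play_rows", "kwargs": {"moves": [180,0.09,0,-0.5,0,0,0,180,0.09,0,-1.4,0,0,0,180,0.09,0,-2.2,0,0,0,180,0.09,0,-2.7,0,0,0,180,0.09,0,-2.75,0,0,0,180,0.09,0,-2.75,0,0,0]}}

```text
clock: 3.73
position: [436.9, 31.2, 67.9]
eef_rot: [3.136, -0.159, -0.003]
force: [0.1, -0.4, -0.4]
grip_width: 43.9
```

```bash
python3 - <<'E'
from h import *
plan(437.5,33,67.5,1.4726)
cv2.imwrite("pics/w4.png",camera("wrist")[:,:,::-1])
cv2.imwrite("pics/s4.png",crop(camera("scene")[:,:,::-1],270,190,150,140,4))
plan(437.5,33,67.5,1.4726)
E
```

```text
pos [436.9  31.2  67.9] jaw -1.672->-1.669 q7 -1.99 d [ 0.014  0.045 -0.01 ] w [ 0.011 -0.016  0.033] t 3.73 F [ 0.1 -0.4 -0.4] gw 43.9
pos [437.9  31.8  69.1] jaw -1.672->-1.669 q7 -1.99 d [-0.01   0.029 -0.039] w [0.005 0.01  0.028] t 3.83 F [ 0.4  1.3 -0.4] gw 43.6
```

View pics/s4.png

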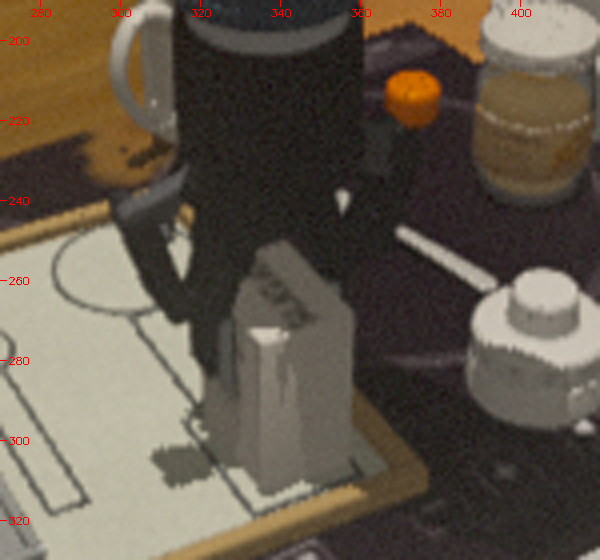

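View pics/w4.png

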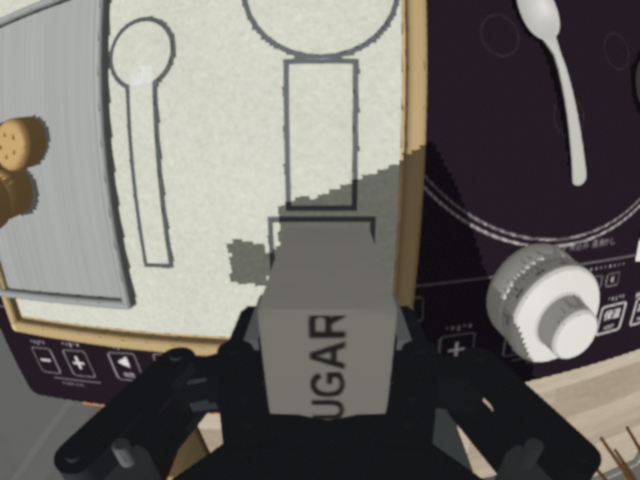

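```bash
python3 - <<'E'
from h import *
i=cv2.imread("pics/s4.png")
cv2.imwrite("pics/s4c.png",cv2.resize(i[360:560,120:400],None,fx=2.5,fy=2.5))
w=cv2.imread("pics/w4.png");cv2.imwrite("pics/w4c.png",crop(w,225,200,180,130,4))
c=calibration("wrist")
for uv in [(268,217),(375,217)]: print(onz("wrist",uv,6.3,c))
E
```

```text
[470.21695382  60.00744245   6.3       ]
[464.47190888   3.73635263   6.3       ]
```

View pics/s4c.png

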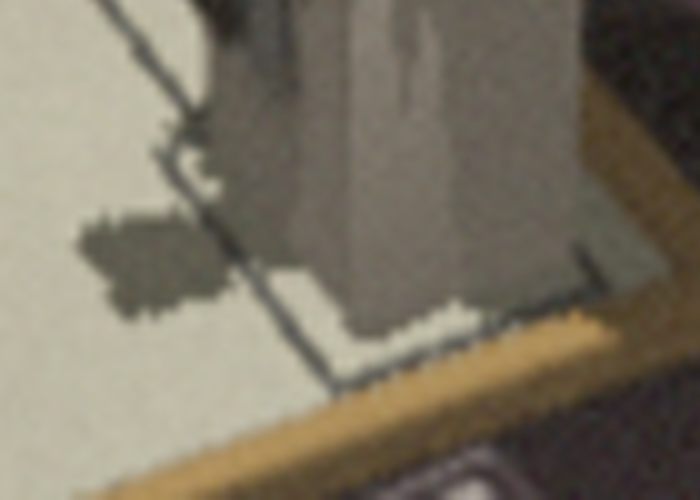

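View pics/w4c.png

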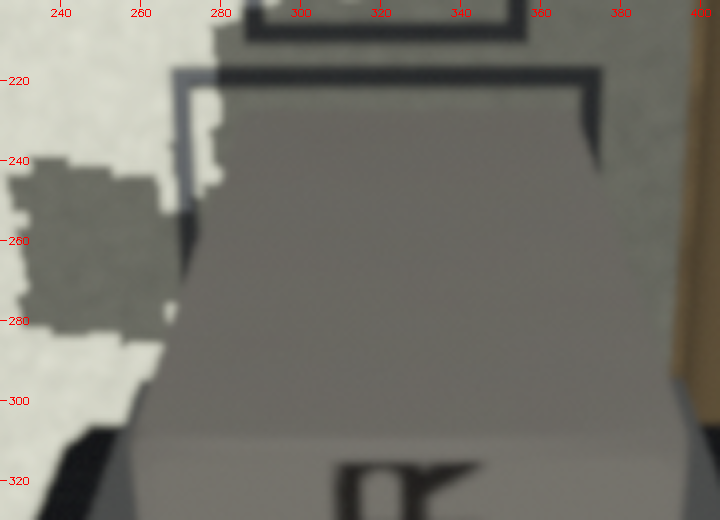

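Request:
{"fn": "play_rows", "kwargs": {"moves": [180,-0.02,0.06,0,0,0,0,180,-0.02,0.06,-0.05,0,0,0,180,-0.02,0.06,-0.08,0,0,0,180,-0.02,0.06,-0.08,0,0,0]}}

```text
clock: 4.17
position: [437.3, 35.4, 65.9]
eef_rot: [-3.138, 0.156, -0.003]
force: [-0.6, -0.3, 6.8]
grip_width: 43.7
```

Request:
{"fn": "play_rows", "kwargs": {"moves": [60,0,0,0,0,0,0,60,0,0,0,0,0,0,60,0,0,0,0,0,0,60,0,0,1,0,0,0,30,0,0,2,0,0,0,0,0,0,3,0,0,0,0,0,0,3,0,0,0]}}

```text
clock: 4.75
position: [440.6, 35.9, 191.3]
eef_rot: [-3.136, 0.157, -0.017]
force: [1.8, -0.5, 0.5]
grip_width: 85.4
```

```bash
python3 - <<'E'
from h import *
w=camera("wrist")[:,:,::-1];cv2.imwrite("pics/w5.png",w)
plan(433,33.2,67.5,1.4726)
E
```

```text
pos [439.2  35.6 188.6] jaw -1.671->-1.669 q7 -1.93 d [-0.155 -0.06  -3.027] w [-0.008  0.075  0.015] t 4.8 F [ 1.2 -0.4 -0.2] gw 85.1
```

View pics/w5.png

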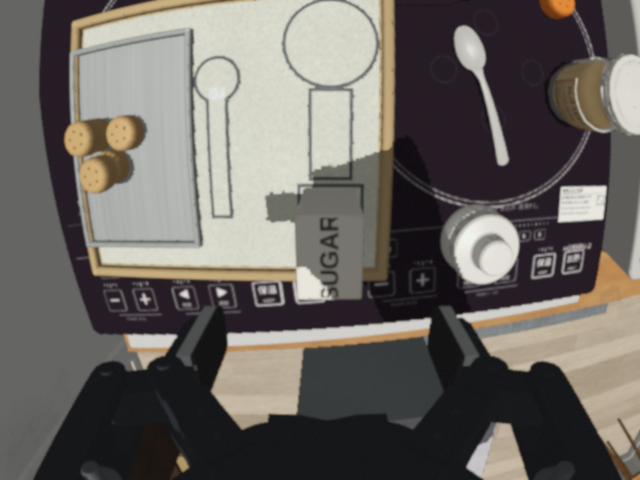

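```bash
python3 - <<'E'
from h import *
plan(540.5,-208.5,170,-0.6)
print([np.round(onz("top",(480,v),z),0) for v in (200,240) for z in (0,60)])
E
```

```text
pos [439.2  35.6 188.6] jaw -1.671->-0.600 q7 -1.93 d [ 2.532 -6.102 -0.464] w [-0.048  0.063 10.223] t 4.8 F [ 1.2 -0.4 -0.2] gw 85.1
[array([ 627., -306.,    0.]), array([ 611., -289.,   60.]), array([ 550., -301.,    0.]), array([ 539., -284.,   60.])]
```

Request:
{"fn": "play_rows", "kwargs": {"moves": [0,0.25,-0.6,0,0,0,1,0,0.5,-1.2,0,0,0,2,0,0.8,-1.9,0,0,0,3,0,1.0,-2.6,0,0,0,4,0,1.3,-3.3,0,0,0,5,0,1.6,-4.0,0,0,0,6,0,1.9,-4.7,0,0,0,7,0,2.2,-5.4,0,0,0,8,0,2.5,-6.1,0,0,0,9,0,2.5,-6.1,0,0,0,10]}}

```text
clock: 5.63
position: [536.8, -215.7, 183.6]
eef_rot: [2.795, 1.43, -0.003]
force: [-1.0, -0.4, 1.2]
grip_width: 85.2
```

Request:
{"fn": "play_rows", "kwargs": {"moves": [0,0,0,0,0,0,0]}}

```text
clock: 5.72
position: [535.7, -210.5, 183.3]
eef_rot: [-2.794, -1.433, 0.003]
force: [0.0, 0.6, 0.0]
grip_width: 85.2
```

```bash
python3 - <<'E'
from h import *
plan(540.5,-208.5,75,-0.6)
c=calibration("wrist");i=camera("wrist")[:,:,::-1].copy()
plan(540.5,-208.5,75,-0.6)
q=[proj("wrist",[540.5+32*np.cos(a),-208.5+32*np.sin(a),97],c) for a in np.arange(0,6.3,.2)]
cv2.polylines(i,[np.int32(q)],True,(0,255,0),1)
cv2.imwrite("pics/w6.png",i)
E
```

```text
pos [ 535.7 -210.5  183.3] jaw -0.623->-0.600 q7 -0.48 d [ 0.12   0.051 -2.708] w [-0.006 -0.021  0.217] t 5.72 F [0.  0.6 0. ] gw 85.2
pos [ 535.6 -208.6  183.5] jaw -0.626->-0.600 q7 -0.49 d [ 0.123  0.004 -2.713] w [-0.015 -0.023  0.247] t 5.77 F [-0.   1.3  0.4] gw 85.5
```

View pics/w6.png

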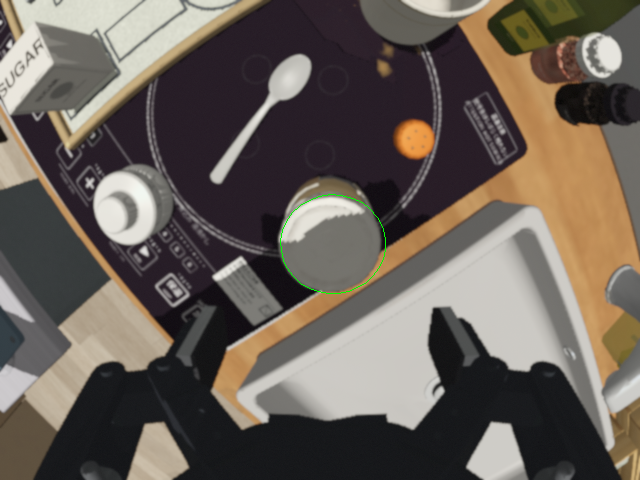

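Request:
{"fn": "play_rows", "kwargs": {"moves": [0,0.12,0,-0.4,0,0,0.2,0,0.12,0,-1.2,0,0,0.2,0,0.12,0,-2.1,0,0,0.2,0,0.12,0,-2.85,0,0,0.2,0,0.12,0,-2.85,0,0,0.2,90,0.12,0,-2.85,0,0,0.2,140,0.12,0,-2.85,0,0,0.2,140,0.12,0,-2.85,0,0,0.2,140,0.12,0,-2.85,0,0,0.2,140,0.12,0,-2.85,0,0,0.2], "force": 60}}

```text
clock: 6.6
position: [542.5, -208.8, 72.9]
eef_rot: [2.779, 1.462, 0.003]
force: [-1.5, 0.6, 6.2]
grip_width: 62.0
```

```bash
python3 - <<'E'
from h import *
plan(588.2,17.9,150)
E
```

```text
pos [ 542.5 -208.8   72.9] jaw -0.602->-0.602 q7 -0.53 d [1.143 5.668 1.928] w [ 0.008  0.026 -0.   ] t 6.6 F [-1.5  0.6  6.2] gw 62.0
```

Request:
{"fn": "play_rows", "kwargs": {"moves": [140,0,0,0.8,0,0,0,140,0.1,0.3,1.6,0,0,0,140,0.3,1.2,1.7,0,0,0,140,0.5,2.1,1.7,0,0,0,140,0.7,3.0,1.7,0,0,0,140,0.9,3.9,1.7,0,0,0,140,1.1,4.8,1.7,0,0,0,140,1.2,5.5,1.5,0,0,0,140,1.2,5.65,0.9,0,0,0,140,1.2,5.65,0.6,0,0,0]}}

```text
clock: 7.43
position: [588.8, 21.4, 94.1]
eef_rot: [-2.775, -1.469, -0.001]
force: [-0.5, -1.0, -3.9]
grip_width: 61.9
```

Request:
{"fn": "play_rows", "kwargs": {"moves": [140,0,0,0,0,0,0]}}

```text
clock: 7.52
position: [586.9, 16.8, 92.5]
eef_rot: [-2.778, -1.463, 0.009]
force: [-1.2, -1.0, -3.6]
grip_width: 61.8
```

```bash
python3 - <<'E'
from h import *
plan(589.2,17.9,80)
w=camera("wrist")[:,:,::-1];cv2.imwrite("pics/w7.png",w)
s=camera("scene")[:,:,::-1];cv2.imwrite("pics/s7.png",crop(s,230,140,180,150,4))
plan(589.2,17.9,80)
E
```

```text
pos [586.9  16.8  92.5] jaw -0.601->-0.601 q7 -0.92 d [ 0.059  0.027 -0.313] w [ 0.011 -0.053 -0.   ] t 7.52 F [-1.2 -1.  -3.6] gw 61.8
pos [588.9  15.3  95. ] jaw -0.604->-0.604 q7 -0.92 d [ 0.007  0.066 -0.374] w [ 0.014 -0.012 -0.   ] t 7.62 F [ 0.1  0.8 -3.1] gw 62.3
```

View pics/w7.png

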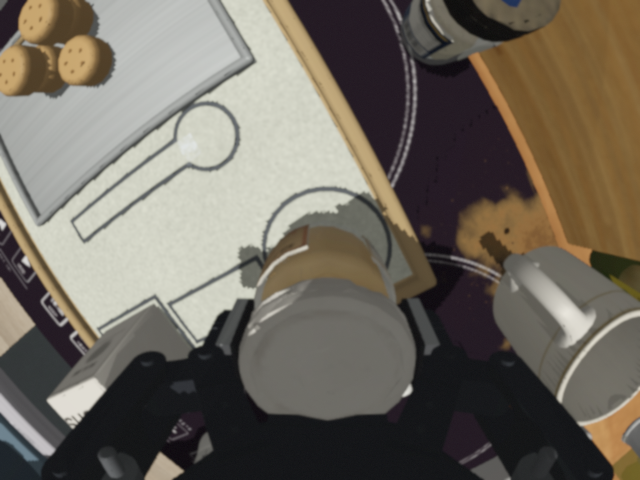

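View pics/s7.png

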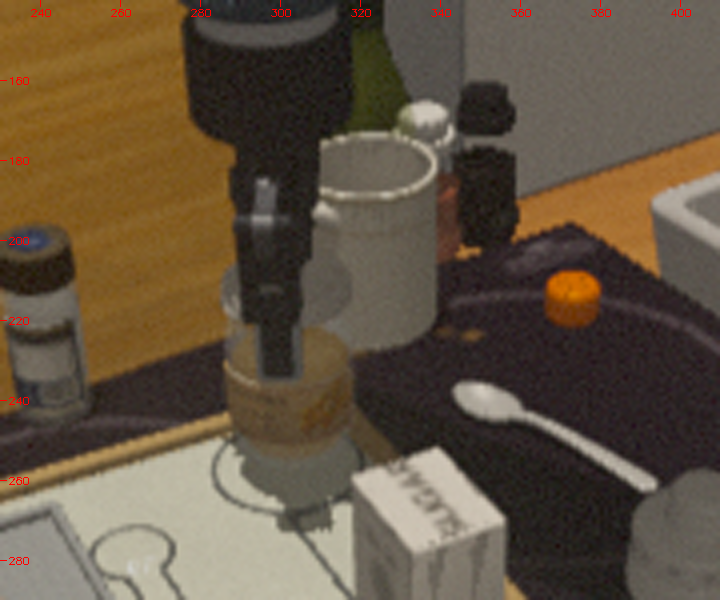

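Request:
{"fn": "play_rows", "kwargs": {"moves": [140,0,0.04,-0.2,0,0,0,140,0,0.04,-0.33,0,0,0,140,0,0.04,-0.33,0,0,0]}}

```text
clock: 7.87
position: [588.8, 18.1, 81.2]
eef_rot: [-2.781, -1.461, 0.002]
force: [-1.4, -0.5, -3.8]
grip_width: 62.0
```

```bash
python3 - <<'E'
from h import *
w=camera("wrist")[:,:,::-1];cv2.imwrite("pics/w8.png",crop(w,220,150,220,170,3))
s=camera("scene")[:,:,::-1];cv2.imwrite("pics/s8.png",crop(s,260,190,120,100,6))
plan(589.2,17.9,79)
E
```

```text
pos [589.2  18.5  81.9] jaw -0.603->-0.603 q7 -0.93 d [-0.001 -0.014 -0.072] w [ 0.001 -0.003 -0.   ] t 7.97 F [ 0.2  0.3 -3.3] gw 62.1
```

View pics/w8.png

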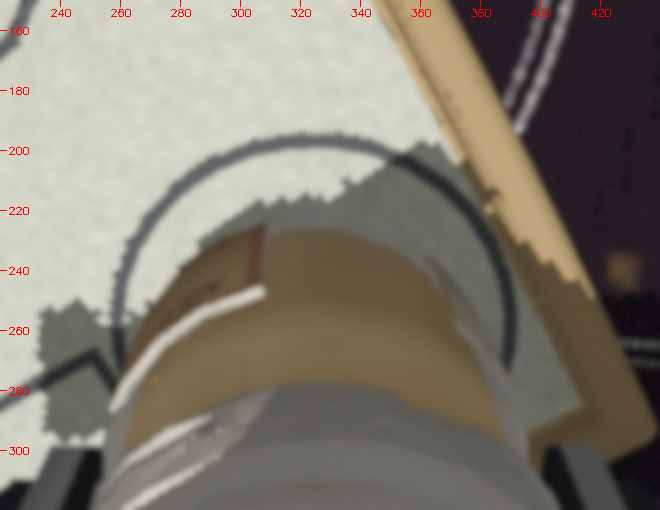

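View pics/s8.png

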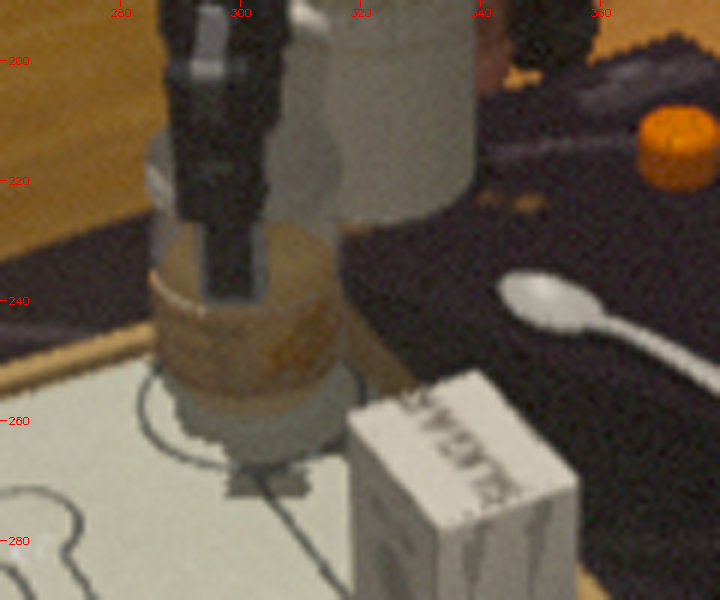

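Request:
{"fn": "play_rows", "kwargs": {"moves": [140,0,0,-0.06,0,0,0,140,0,0,-0.06,0,0,0,50,0,0,-0.06,0,0,0,0,0,0,-0.06,0,0,0,0,0,0,-0.06,0,0,0,0,0,0,1,0,0,0,0,0,0,2,0,0,0,0,0,0,3,0,0,0,0,-0.5,0,3,0,0,0]}}

```text
clock: 8.72
position: [577.0, 19.8, 210.5]
eef_rot: [2.775, 1.459, 0.025]
force: [2.6, 0.3, 1.0]
grip_width: 85.2
```

```bash
python3 - <<'E'
from h import *
w=camera("wrist")[:,:,::-1];cv2.imwrite("pics/w9.png",w)
p,R,s=pose();
# spoon: refine yaw
a=tri(("top",(369.5,216)),("scene",(344.5,237.5)));b=tri(("top",(389.5,282.5)),("scene",(395,261)))
print(a,b)
T=onz("top",(369,215.5),5);E=onz("top",(390,283.2),4)
print(T,E,np.linalg.norm(T-E),(T+E)/2,np.arctan2(*(T-E)[1::-1]))
T=(T+E)/2
plan(T[0],T[1],150,np.arctan2(*(onz("top",(369,215.5),5)-E)[1::-1])+np.pi/2)
E
```

```text
(array([599.49688286, -97.37919165,   2.80782666]), np.float64(0.4545599785178799)) (array([ 472.75173057, -131.1341373 ,    3.57272518]), np.float64(2.105974277665235))
[599.66592505 -96.64216374   5.        ] [ 472.82767296 -130.38373195    4.        ] 131.25332612110327 [ 536.24679901 -113.51294784    4.5       ] 0.25999897541058886
pos [569.7  19.4 206.5] jaw -0.602->-1.311 q7 -0.88 d [-0.836 -3.324 -1.413] w [ 0.021  0.063 -6.769] t 8.77 F [-4.5 -0.1 -1.9] gw 85.3
```

View pics/w9.png

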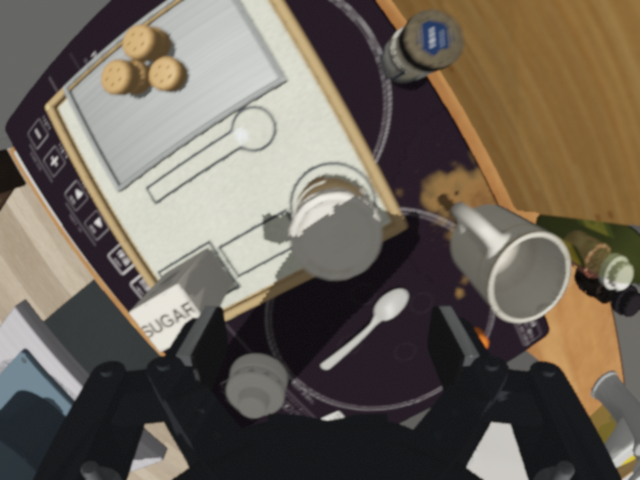

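Request:
{"fn": "play_rows", "kwargs": {"moves": [60,-0.1,-0.5,0,0,0,-1,120,-0.2,-1.0,0,0,0,-2,130,-0.3,-1.5,-0.3,0,0,-3,130,-0.5,-2.0,-0.6,0,0,-4,130,-0.6,-2.5,-1.0,0,0,-5,130,-0.8,-3.0,-1.5,0,0,-6,130,-0.84,-3.3,-2.2,0,0,-6.8,130,-0.84,-3.33,-3.0,0,0,-6.8,130,-0.84,-3.33,-3.0,0,0,-6.8], "force": 30}}

```text
clock: 9.52
position: [531.5, -114.9, 76.9]
eef_rot: [-3.114, -0.4, 0.014]
force: [-1.1, -0.0, -0.2]
grip_width: 41.7
```

Request:
{"fn": "play_rows", "kwargs": {"moves": [130,0,0,0,0,0,0]}}

```text
clock: 9.6
position: [534.6, -113.7, 80.9]
eef_rot: [-3.114, -0.403, 0.005]
force: [-1.4, 0.4, 1.2]
grip_width: 41.8
```

```bash
python3 - <<'E'
from h import *
print(bot.nose_length)
plan(536.2,-113.5,20,0.26+np.pi/2)
c=calibration("wrist");i=camera("wrist")[:,:,::-1].copy()
plan(536.2,-113.5,20,0.26+np.pi/2)
d=np.array([np.cos(.26),np.sin(.26),0]);
for k in(-65,0,50,65):
    cv2.circle(i,tuple(np.int32(proj("wrist",np.array([536.2,-113.5,5])+k*d,c))),3,(0,0,255),1)
cv2.imwrite("pics/w10.png",i)
E
```

```text
17.0
pos [ 534.6 -113.7   80.9] jaw -1.313->-1.311 q7 -1.29 d [ 0.04   0.006 -1.523] w [-0.008 -0.035  0.023] t 9.6 F [-1.4  0.4  1.2] gw 41.8
pos [ 536.2 -113.6   82.5] jaw -1.313->-1.311 q7 -1.29 d [ 1.000e-03  2.000e-03 -1.562e+00] w [-0.005 -0.001  0.018] t 9.65 F [1.3 0.2 1.1] gw 41.9
```

View pics/w10.png

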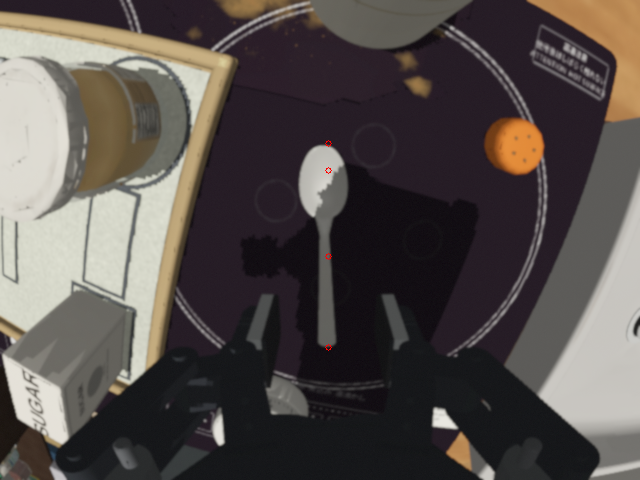

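Request:
{"fn": "play_rows", "kwargs": {"moves": [130,0,0,-0.7,0,0,0,130,0,0,-1.4,0,0,0,130,0,0,-1.53,0,0,0,130,0,0,-1.53,0,0,0,220,0,0,-1.53,0,0,0,220,0,0,-1.53,0,0,0,220,0,0,-1.53,0,0,0,220,0,0,-1.53,0,0,0]}}

```text
clock: 10.32
position: [537.4, -114.3, 22.8]
eef_rot: [3.115, 0.402, 0.005]
force: [-0.1, 1.6, 8.4]
grip_width: 19.1
```

```bash
python3 - <<'E'
from h import *
plan(520,121.1,100,-0.098+np.pi/2)
E
```

```text
pos [ 537.4 -114.3   22.8] jaw -1.314->-1.669 q7 -1.31 d [-0.435  5.885  1.929] w [ 0.009  0.031 -3.388] t 10.32 F [-0.1  1.6  8.4] gw 19.1
```

Request:
{"fn": "play_rows", "kwargs": {"moves": [220,0,0,0.8,0,0,0,220,0,0,1.7,0,0,0,220,0,0,2.6,0,0,0,220,0,0.4,3.3,0,0,-0.6,220,-0.1,1.4,3.3,0,0,-1.6,220,-0.2,2.4,3.3,0,0,-2.6,220,-0.3,3.4,3.3,0,0,-3.4,220,-0.4,4.4,3.3,0,0,-3.4,220,-0.42,5.4,3.2,0,0,-3.4,220,-0.42,5.77,2.5,0,0,-3.4]}}

```text
clock: 11.15
position: [521.9, 124.9, 125.6]
eef_rot: [-3.131, 0.145, -0.016]
force: [1.1, 1.9, 0.6]
grip_width: 19.5
```

Request:
{"fn": "play_rows", "kwargs": {"moves": [220,0,0,-0.8,0,0,0,220,0,0,-1.0,0,0,0,220,0,0,-1.0,0,0,0]}}

```text
clock: 11.4
position: [517.3, 115.6, 79.5]
eef_rot: [3.136, -0.156, -0.006]
force: [0.2, -0.8, 0.5]
grip_width: 19.6
```

```bash
python3 - <<'E'
from h import *
plan(519.6,117.1,32,-0.098+np.pi/2)
c=calibration("wrist");w=camera("wrist")[:,:,::-1];cv2.imwrite("pics/w11.png",w)
plan(519.6,117.1,32,-0.098+np.pi/2)
E
```

```text
pos [517.3 115.6  79.5] jaw -1.670->-1.669 q7 -2.04 d [ 0.057  0.036 -1.187] w [ 0.015 -0.037  0.013] t 11.4 F [ 0.2 -0.8  0.5] gw 19.6
pos [518.7 115.4  81. ] jaw -1.671->-1.669 q7 -2.04 d [ 0.023  0.042 -1.224] w [ 0.009 -0.012  0.024] t 11.45 F [ 0.1 -0.7  0.2] gw 19.3
```

View pics/w11.png

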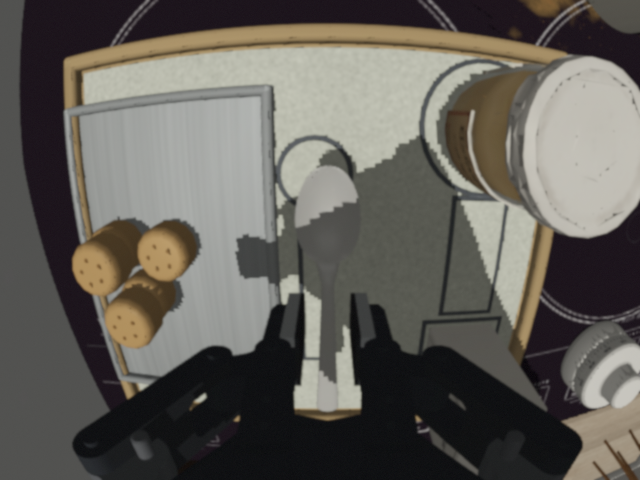

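Request:
{"fn": "play_rows", "kwargs": {"moves": [220,0.02,0.04,-0.6,0,0,0,220,0.02,0.04,-1.1,0,0,0,220,0.02,0.04,-1.2,0,0,0,220,0.02,0.04,-1.2,0,0,0]}}

```text
clock: 11.78
position: [520.0, 117.1, 33.3]
eef_rot: [3.137, -0.158, -0.0]
force: [1.2, 0.9, -0.2]
grip_width: 19.8
```

```bash
python3 - <<'E'
from h import *
plan(519.6,117.1,31,-0.098+np.pi/2)
c=calibration("wrist");w=camera("wrist")[:,:,::-1];cv2.imwrite("pics/w12.png",crop(w,230,100,200,150,4))
s=camera("scene")[:,:,::-1];cv2.imwrite("pics/s12.png",crop(s,200,220,140,110,5))
plan(519.6,117.1,31,-0.098+np.pi/2)
E
```

```text
pos [520.  117.1  33.3] jaw -1.672->-1.669 q7 -2.06 d [-0.01   0.    -0.057] w [ 0.005 -0.003  0.028] t 11.78 F [ 1.2  0.9 -0.2] gw 19.8
pos [521.  117.7  34.4] jaw -1.671->-1.669 q7 -2.06 d [-0.034 -0.016 -0.084] w [-0.003  0.02   0.024] t 11.88 F [0.7 0.2 0.2] gw 19.9
```

View pics/w12.png

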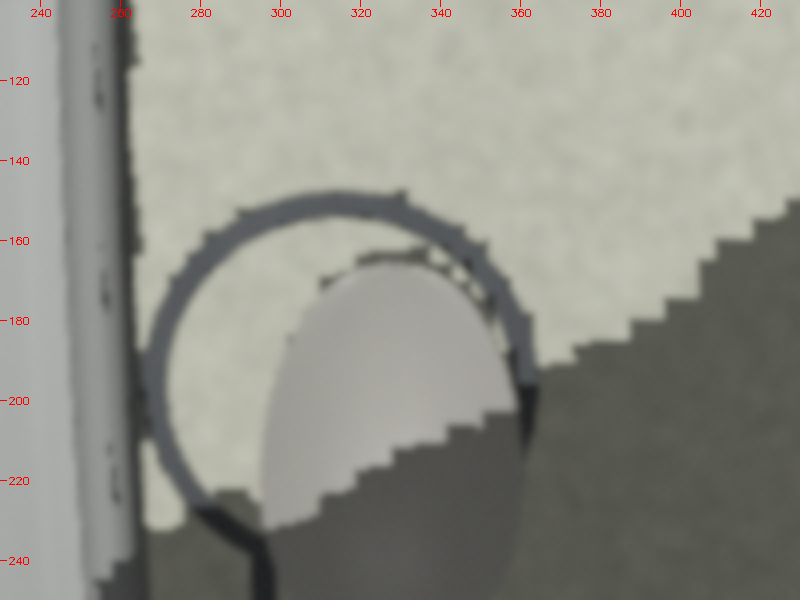

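View pics/s12.png

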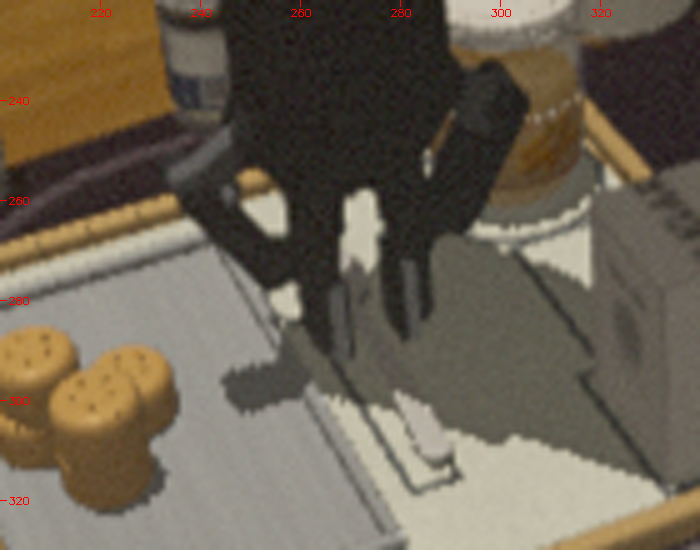

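Request:
{"fn": "play_rows", "kwargs": {"moves": [220,0.02,0.04,-0.08,0,0,0,220,0.02,0.04,-0.1,0,0,0,220,0.02,0.04,-0.1,0,0,0]}}

```text
clock: 12.13
position: [521.0, 119.9, 29.3]
eef_rot: [-3.137, 0.156, -0.001]
force: [-0.6, -0.8, -0.3]
grip_width: 19.2
```

Request:
{"fn": "play_rows", "kwargs": {"moves": [182,0,0,0,0,0,0,182,0,0,0,0,0,0,182,0,0,0.15,0,0,0,175,0,0,0.5,0,0,0,150,0,0,1.5,0,0,0,100,0,0,2.5,0,0,0,100,0,0,3.5,0,0,0,100,0,0,3.5,0,0,0]}}

```text
clock: 12.8
position: [525.1, 120.9, 176.5]
eef_rot: [-3.134, 0.157, -0.019]
force: [1.5, -0.5, -0.3]
grip_width: 51.6
```

```bash
python3 - <<'E'
from h import *
p,R,s=pose();print(s['force'],s['grip_width'])
np.save("cal13.npy",calibration("wrist"),allow_pickle=True)
w=camera("wrist")[:,:,::-1];cv2.imwrite("pics/w13.png",w)
plan(530,220,100,-0.098)
E
```

```text
[ 1.46248987 -0.5004453  -0.29539053] 51.58354762018592
pos [523.5 120.5 173.5] jaw -1.670->-3.240 q7 -2.03 d [ 0.162  2.488 -1.837] w [  0.046   0.083 -14.984] t 12.85 F [ 0.7  1.2 -0.2] gw 52.3
```

View pics/w13.png

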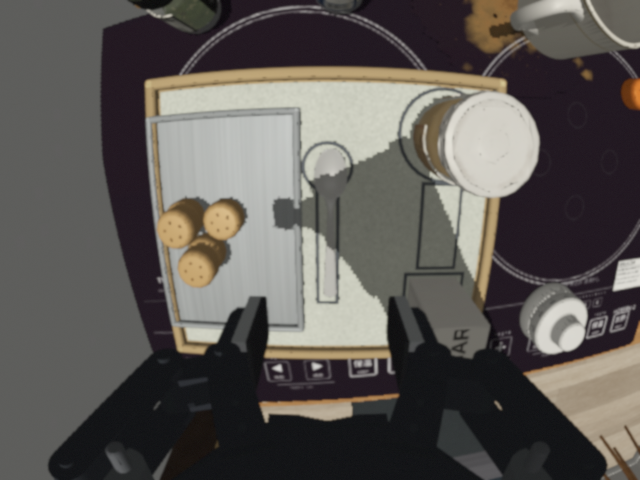

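```bash
python3 - <<'E'
from h import *
w=cv2.imread("pics/w13.png");cv2.imwrite("pics/w13c.png",crop(w,140,180,120,120,5))
E
```

```text
(no output)
```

View pics/w13c.png

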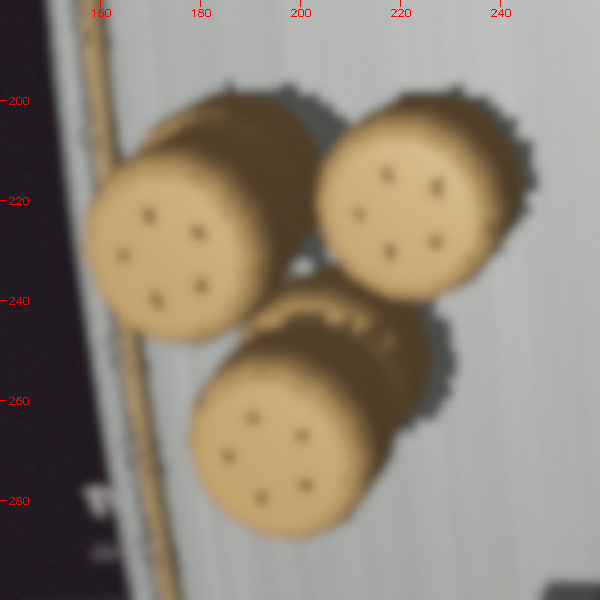

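```bash
python3 - <<'E'
from h import *
np.set_printoptions(precision=1,suppress=True)
c=np.load("cal13.npy",allow_pickle=True).item()
D=np.array([528.4,206.7]);y=-.0982;R=np.array([[np.cos(y),-np.sin(y)],[np.sin(y),np.cos(y)]])
for n,u,v,z in [("b1",(173,231.5),(185,245),54),("b2",(220.2,222.6),(205,249),32),("b3",(193.8,271.6),(190,264),54)]:
    w=onz("wrist",u,z,c);t=onz("top",v,z);print(n,w,t,tri(("wrist",u,c),("top",v)),"dish",R.T@((w+t)[:2]/2-D))
for t in [(60,30),(-60,30),(60,-30),(-60,-30)]: print(t,R@np.array(t)+D)
# dish corners wrist check (lip z16)
for uv in [(150,119),(298,110),(302,329),(175,326)]: print(R.T@(onz("wrist",uv,16,c)[:2]-D))
E
```

```text
b1 [540.  235.6  54. ] [541. 233.  54.] (array([540.7, 232.8,  58. ]), np.float64(0.807681450286737)) dish [ 9.4 28.6]
b2 [537.3 204.3  32. ] [537.3 201.8  32. ] (array([537.4, 202.6,  33.6]), np.float64(1.1365272333799745)) dish [ 9.2 -2.7]
b3 [506.8 225.8  54. ] [507.1 223.4  54. ] (array([507.2, 224. ,  55.8]), np.float64(1.0084346311836785)) dish [-23.1  15.7]
(60, 30) [591.1 230.7]
(-60, 30) [471.6 242.4]
(60, -30) [585.2 171. ]
(-60, -30) [465.7 182.7]
[93.9 60.4]
[ 93.4 -62.8]
[-95.3 -61.9]
[-97.9  61.7]
```

```bash
python3 - <<'E'
from h import *
plan(507,224.5,57,-1.286)
E
```

```text
pos [523.5 120.5 173.5] jaw -1.670->-1.286 q7 -2.03 d [-0.413  2.6   -2.912] w [-0.039  0.077  3.671] t 12.85 F [ 0.7  1.2 -0.2] gw 52.3
```

Request:
{"fn": "play_rows", "kwargs": {"moves": [115,-0.1,0.9,0,0,0,1,115,-0.2,1.8,0,0,0,2,115,-0.41,2.6,-0.4,0,0,3,115,-0.41,2.6,-1.2,0,0,3.7,115,-0.41,2.6,-1.6,0,0,3.7,115,-0.41,2.6,-1.6,0,0,3.7,115,-0.41,2.6,-1.6,0,0,3.7]}}

```text
clock: 13.43
position: [503.3, 223.0, 103.8]
eef_rot: [3.108, 0.45, -0.004]
force: [0.7, -0.1, 0.9]
grip_width: 46.8
```

```bash
python3 - <<'E'
from h import *
plan(507,224.5,57,-1.286)
c=calibration("wrist");i=camera("wrist")[:,:,::-1].copy()
for x,y,z in[(540.5,234,54),(537.3,203,32),(507,224.5,54)]:
    q=[proj("wrist",[x+16*np.cos(a),y+16*np.sin(a),z],c) for a in np.arange(0,6.3,.2)]
    cv2.polylines(i,[np.int32(q)],True,(0,255,0),1)
cv2.imwrite("pics/w14.png",i)
plan(507,224.5,57,-1.286)
E
```

```text
pos [503.3 223.  103.8] jaw -1.283->-1.286 q7 -1.92 d [ 0.094  0.037 -1.171] w [ 0.014 -0.025 -0.025] t 13.43 F [ 0.7 -0.1  0.9] gw 46.8
pos [504.3 223.3 105. ] jaw -1.284->-1.286 q7 -1.92 d [ 0.068  0.03  -1.199] w [ 0.004 -0.003 -0.021] t 13.48 F [0.5 0.1 0.3] gw 46.6
```

View pics/w14.png

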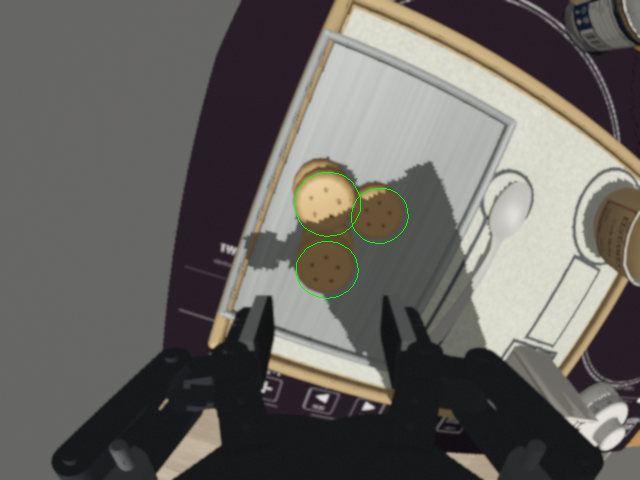

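Request:
{"fn": "play_rows", "kwargs": {"moves": [115,0.07,0.03,-0.5,0,0,0,115,0.07,0.03,-1.0,0,0,0,115,0.07,0.03,-1.17,0,0,0,115,0.07,0.03,-1.17,0,0,0,185,0.07,0.03,-1.17,0,0,0,185,0.07,0.03,-1.17,0,0,0,185,0.07,0.03,-1.17,0,0,0,185,0.07,0.03,-1.17,0,0,0], "force": 25}}

```text
clock: 14.15
position: [507.9, 225.2, 59.2]
eef_rot: [-3.109, -0.451, -0.003]
force: [-0.3, -1.0, 6.5]
grip_width: 30.6
```

```bash
python3 - <<'E'
from h import *
plan(471.5,240.4,100,-1.669)
E
```

```text
pos [507.9 225.2  59.2] jaw -1.283->-1.669 q7 -1.94 d [-0.91   0.379  1.019] w [-0.004  0.022 -3.687] t 14.15 F [-0.3 -1.   6.5] gw 30.6
```

Request:
{"fn": "play_rows", "kwargs": {"moves": [185,0,0,0.5,0,0,0,185,-0.2,0,1.0,0,0,-1,185,-0.6,0.2,1.0,0,0,-2,185,-0.89,0.39,1.0,0,0,-3,185,-0.89,0.39,0.5,0,0,-3.7,185,-0.89,0.39,0,0,0,-3.7,185,-0.89,0.39,-0.4,0,0,-3.7,185,-0.89,0.39,-0.45,0,0,-3.7,185,-0.89,0.39,-0.45,0,0,-3.7]}}

```text
clock: 14.9
position: [470.7, 240.3, 39.5]
eef_rot: [3.137, -0.156, -0.002]
force: [-0.2, 0.2, 0.5]
grip_width: 30.8
```

```bash
python3 - <<'E'
from h import *
plan(471.5,240.4,38,-1.669)
s=camera("scene")[:,:,::-1];cv2.imwrite("pics/s14.png",crop(s,160,240,140,110,5))
plan(471.5,240.4,38,-1.669)
E
```

```text
pos [470.7 240.3  39.5] jaw -1.670->-1.669 q7 -2.31 d [ 0.019  0.003 -0.038] w [ 0.007 -0.014  0.009] t 14.9 F [-0.2  0.2  0.5] gw 30.8
pos [471.5 240.6  40.3] jaw -1.670->-1.669 q7 -2.31 d [ 0.    -0.005 -0.057] w [-0.001 -0.     0.012] t 14.95 F [-0.   0.1  0.5] gw 30.5
```

View pics/s14.png

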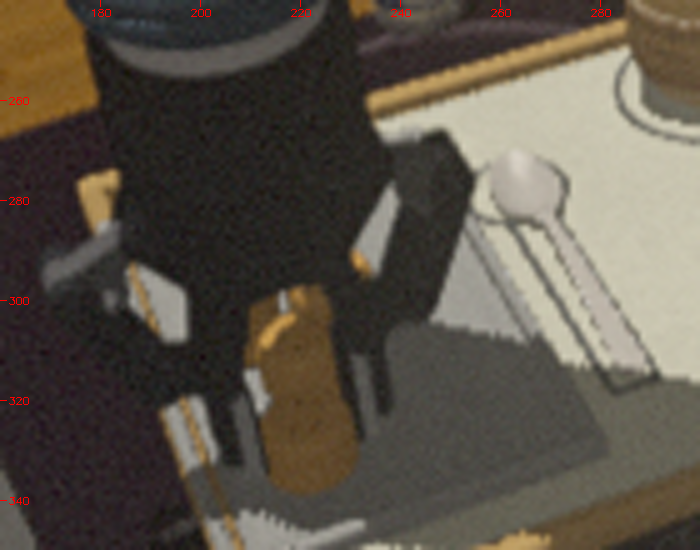

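Request:
{"fn": "play_rows", "kwargs": {"moves": [185,0,0,-0.06,0,0,0,185,0,0,-0.06,0,0,0,130,0,0,-0.06,0,0,0,130,0,0,-0.06,0,0,0,130,0,0,0.5,0,0,0,130,0,0,1.5,0,0,0,115,0,0,2.3,0,0,0,115,0,0,2.3,0,0,0]}}

```text
clock: 15.62
position: [474.9, 242.5, 138.0]
eef_rot: [-3.132, 0.156, -0.014]
force: [0.8, 0.2, -0.0]
grip_width: 47.0
```

```bash
python3 - <<'E'
from h import *
plan(540.5,234,100,-1.286)
np.save("cal15.npy",calibration("wrist"),allow_pickle=True)
w=camera("wrist")[:,:,::-1];cv2.imwrite("pics/w15.png",w)
plan(540.5,234,100,-1.286)
E
```

```text
pos [474.9 242.5 138. ] jaw -1.671->-1.286 q7 -2.29 d [ 1.639 -0.212 -0.95 ] w [-0.066  0.075  3.673] t 15.62 F [ 0.8  0.2 -0. ] gw 47.0
pos [473.7 241.8 135.6] jaw -1.670->-1.286 q7 -2.29 d [ 1.669 -0.196 -0.889] w [-0.047  0.053  3.671] t 15.67 F [ 0.3  0.7 -1.2] gw 46.8
```

View pics/w15.png

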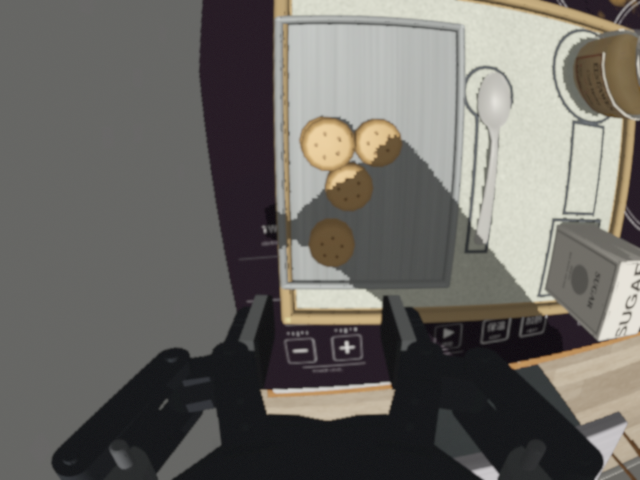

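```bash
python3 - <<'E'
from h import *
np.set_printoptions(precision=1,suppress=True)
c=np.load("cal15.npy",allow_pickle=True).item()
for uv,z in [((329,144),54),((379,142),32),((350,188),32),((331,243),32)]: print(onz("wrist",uv,z,c))
plan(540.5,234,58,-1.669)
E
```

```text
[541.  235.4  54. ]
[538.1 204.5  32. ]
[510.5 225.1  32. ]
[475.  240.7  32. ]
pos [473.7 241.8 135.6] jaw -1.670->-1.669 q7 -2.29 d [ 1.7 -0.2 -1.9] w [-0.   0.1  0. ] t 15.67 F [ 0.3  0.7 -1.2] gw 46.8
```

Request:
{"fn": "play_rows", "kwargs": {"moves": [115,0.8,-0.1,0,0,0,0,115,1.7,-0.17,0,0,0,0,115,1.7,-0.17,-0.6,0,0,0,115,1.7,-0.17,-1.2,0,0,0,115,1.7,-0.17,-1.2,0,0,0,115,1.7,-0.17,-1.2,0,0,0]}}

```text
clock: 16.17
position: [537.6, 233.1, 82.4]
eef_rot: [3.136, -0.155, -0.006]
force: [-0.3, 0.1, 0.7]
grip_width: 47.1
```

```bash
python3 - <<'E'
from h import *
plan(540.7,234.5,58,-1.669)
E
```

```text
pos [537.6 233.1  82.4] jaw -1.670->-1.669 q7 -2.22 d [ 0.076  0.036 -0.61 ] w [ 0.017 -0.038  0.008] t 16.17 F [-0.3  0.1  0.7] gw 47.1
```

Request:
{"fn": "play_rows", "kwargs": {"moves": [115,0.06,0.04,-0.4,0,0,0,115,0.06,0.04,-0.63,0,0,0,115,0.06,0.04,-0.63,0,0,0,185,0.06,0.04,-0.63,0,0,0,185,0.06,0.04,-0.63,0,0,0,185,0.06,0.04,-0.63,0,0,0,185,0.06,0.04,-0.63,0,0,0]}}

```text
clock: 16.75
position: [542.2, 235.5, 59.5]
eef_rot: [-3.137, 0.156, -0.002]
force: [0.0, 0.6, 1.5]
grip_width: 30.2
```

```bash
python3 - <<'E'
from h import *
plan(590.9,228.7,80,-1.669)
E
```

```text
pos [542.2 235.5  59.5] jaw -1.670->-1.669 q7 -2.22 d [ 1.219 -0.169  0.513] w [-0.005  0.01   0.011] t 16.75 F [0.  0.6 1.5] gw 30.2
```

Request:
{"fn": "play_rows", "kwargs": {"moves": [185,0,0,0.5,0,0,0,185,0.3,0,1.0,0,0,0,185,1.2,-0.16,1.0,0,0,0,185,1.24,-0.16,0.5,0,0,0,185,1.24,-0.16,0,0,0,0,185,1.24,-0.16,-0.4,0,0,0,185,1.24,-0.16,-0.45,0,0,0,185,1.24,-0.16,-0.45,0,0,0]}}

```text
clock: 17.42
position: [590.5, 228.6, 40.0]
eef_rot: [3.137, -0.156, -0.003]
force: [-0.1, -0.6, -0.1]
grip_width: 30.8
```

```bash
python3 - <<'E'
from h import *
plan(590.9,228.7,38,-1.669)
w=camera("wrist")[:,:,::-1];cv2.imwrite("pics/w16.png",w)
plan(590.9,228.7,38,-1.669)
E
```

```text
pos [590.5 228.6  40. ] jaw -1.670->-1.669 q7 -2.17 d [ 0.009  0.002 -0.051] w [ 0.008 -0.018  0.01 ] t 17.42 F [-0.1 -0.6 -0.1] gw 30.8
pos [591.4 229.   41.1] jaw -1.670->-1.669 q7 -2.17 d [-0.013 -0.008 -0.078] w [-0.001  0.001  0.01 ] t 17.47 F [ 1.  -0.9 -0. ] gw 30.4
```

View pics/w16.png

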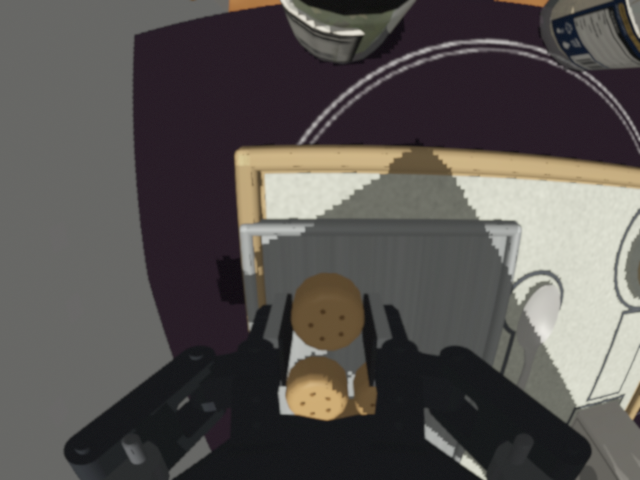

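Request:
{"fn": "play_rows", "kwargs": {"moves": [185,0,0,-0.07,0,0,0,185,0,0,-0.07,0,0,0,130,0,0,-0.07,0,0,0,130,0,0,-0.07,0,0,0,130,0,0,0.5,0,0,0,130,0,0,1.4,0,0,0,115,-0.5,0,2.2,0,0,0,115,-1.2,0,2.4,0,0,0,115,-1.8,0,2.4,0,0,0,115,-1.8,0,2.4,0,0,0]}}

```text
clock: 18.3
position: [515.0, 229.7, 137.6]
eef_rot: [-3.138, 0.151, 0.004]
force: [-1.0, -0.4, -1.0]
grip_width: 47.3
```

```bash
python3 - <<'E'
from h import *
c=calibration("wrist")
i=camera("wrist")[:,:,::-1];cv2.imwrite("pics/w17.png",i)
np.save("cal17.npy",c,allow_pickle=True)
plan(538,203.5,60)
E
```

```text
pos [517.4 229.4 137.5] jaw -1.668->-1.668 q7 -2.22 d [ 0.516 -0.648 -1.937] w [-0.002 -0.006 -0.   ] t 18.35 F [ 0.5  0.5 -0. ] gw 47.0
```

View pics/w17.png

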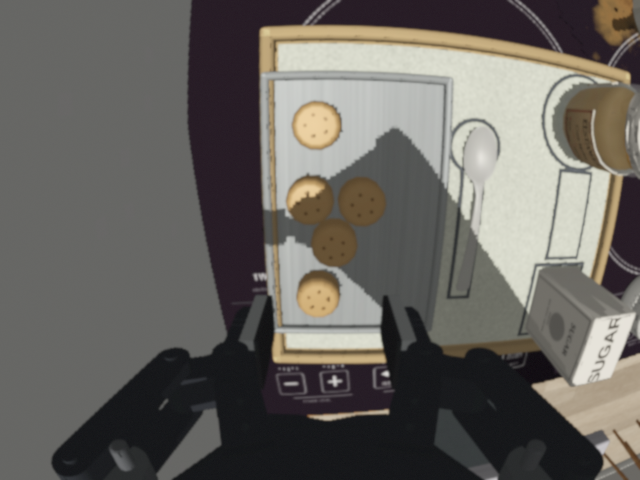

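```bash
python3 - <<'E'
from h import *
np.set_printoptions(precision=1,suppress=True)
c=np.load("cal17.npy",allow_pickle=True).item()
cv2.imwrite("pics/w17c.png",crop(cv2.imread("pics/w17.png"),265,95,130,150+75,4)[:,:])
D=np.array([528.4,206.7]);y=-.0982;R=np.array([[np.cos(y),-np.sin(y)],[np.sin(y),np.cos(y)]])
for uv in [(317,125),(310,201),(361,202),(334,244),(318,294)]:
    w=onz("wrist",uv,32,c);print(w,R.T@(w[:2]-D))
E
```

```text
[591.  228.6  32. ] [60.1 28. ]
[543.5 238.   32. ] [12.  32.6]
[539.8 205.7  32. ] [11.4  0.1]
[513.1 225.4  32. ] [-17.1  17.1]
[477.2 239.9  32. ] [-54.2  28. ]
```

Request:
{"fn": "play_rows", "kwargs": {"moves": [118,-0.1,-0.1,-0.8,0,0,-0.4,118,-0.1,-0.1,-1.6,0,0,-0.4,118,-0.1,-0.1,-1.8,0,0,-0.4,118,-0.1,-0.1,-1.8,0,0,-0.4]}}

```text
clock: 18.68
position: [514.3, 223.9, 62.5]
eef_rot: [3.131, -0.222, -0.006]
force: [-0.1, 0.3, -0.1]
grip_width: 46.1
```

```bash
python3 - <<'E'
from h import *
plan(512.3,225,37.5,-1.71)
c=calibration("wrist")
i=camera("wrist")[:,:,::-1];cv2.imwrite("pics/w18.png",i)
plan(512.3,225,37.5,-1.71)
E
```

```text
pos [514.3 223.9  62.5] jaw -1.712->-1.710 q7 -2.26 d [-0.05   0.026 -0.626] w [ 0.022 -0.038  0.021] t 18.68 F [-0.1  0.3 -0.1] gw 46.1
pos [515.5 224.7  64.2] jaw -1.712->-1.710 q7 -2.26 d [-0.08   0.009 -0.668] w [ 0.008 -0.013  0.021] t 18.73 F [-0.1  0.2  0.8] gw 45.9
```

View pics/w18.png

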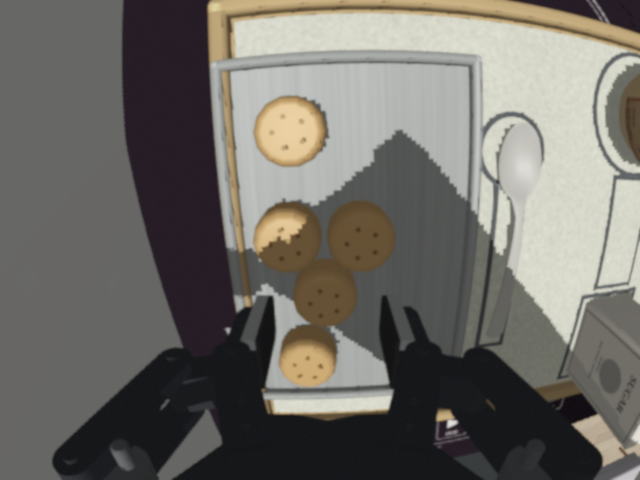

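Request:
{"fn": "play_rows", "kwargs": {"moves": [118,-0.07,0,-0.4,0,0,0,118,-0.07,0,-0.66,0,0,0,118,-0.07,0,-0.66,0,0,0,185,-0.07,0,-0.66,0,0,0,185,-0.07,0,-0.66,0,0,0,185,-0.07,0,-0.66,0,0,0,185,-0.07,0,-0.66,0,0,0]}}

```text
clock: 19.32
position: [513.3, 225.2, 39.1]
eef_rot: [-3.133, 0.222, -0.002]
force: [-0.8, -0.2, 2.8]
grip_width: 30.5
```

```bash
python3 - <<'E'
from h import *
plan(466,184.7,80,-1.669)
E
```

```text
pos [513.3 225.2  39.1] jaw -1.712->-1.669 q7 -2.27 d [-1.181 -1.011  1.022] w [-0.006  0.013  0.412] t 19.32 F [-0.8 -0.2  2.8] gw 30.5
```

Request:
{"fn": "play_rows", "kwargs": {"moves": [185,0,0,0.6,0,0,0,185,-0.1,-0.1,1.1,0,0,0,185,-0.8,-0.6,1.1,0,0,0.4,185,-1.17,-1.01,0.9,0,0,0.4,185,-1.17,-1.01,0.4,0,0,0.4,185,-1.17,-1.01,0.05,0,0,0.4,185,-1.17,-1.01,0,0,0,0.4,185,-1.17,-1.01,0,0,0,0.4]}}

```text
clock: 19.98
position: [465.5, 184.1, 38.2]
eef_rot: [3.137, -0.156, -0.001]
force: [1.1, 0.0, -0.7]
grip_width: 30.8
```

```bash
python3 - <<'E'
from h import *
plan(466,184.7,39,-1.669)
E
```

```text
pos [465.5 184.1  38.2] jaw -1.670->-1.669 q7 -2.22 d [0.011 0.014 0.019] w [ 0.007 -0.008  0.013] t 19.98 F [ 1.1  0.  -0.7] gw 30.8
```

Release, rise and turn the jaw for the last pick.

Request:
{"fn": "play_rows", "kwargs": {"moves": [130,0,0,0,0,0,0,130,0,0,0,0,0,0,130,0,0,0.5,0,0,0,118,0,0,1.4,0,0,1,118,0.3,0,2.2,0,0,2,118,0.8,0.2,2.4,0,0,3,118,1.2,0.3,2.4,0,0,4,118,1.5,0.4,2.4,0,0,5,118,1.5,0.4,2.4,0,0,6,118,1.5,0.4,2.4,0,0,7]}}

```text
clock: 20.82
position: [526.7, 200.9, 135.0]
eef_rot: [-2.983, -0.986, -0.002]
force: [0.3, -0.0, 0.0]
grip_width: 45.9
```

Request:
{"fn": "play_rows", "kwargs": {"moves": [118,0,0,0,0,0,1,118,0,0,0,0,0,2,118,0,0,0,0,0,2.7,118,0,0,0,0,0,2.7]}}

```text
clock: 21.15
position: [526.0, 200.5, 134.7]
eef_rot: [-2.816, -1.393, -0.001]
force: [-0.3, -0.0, 1.1]
grip_width: 46.0
```

```bash
python3 - <<'E'
from h import *
c=calibration("wrist")
i=camera("wrist")[:,:,::-1];cv2.imwrite("pics/w19.png",i)
np.save("cal19.npy",c,allow_pickle=True)
plan(539.5,204.5,60,-0.66)
E
```

```text
pos [525.9 200.5 134.7] jaw -0.656->-0.660 q7 -1.32 d [ 0.34   0.099 -1.867] w [-0.004  0.004 -0.038] t 21.2 F [-0.4 -0.6  0.6] gw 45.8
```

View pics/w19.png

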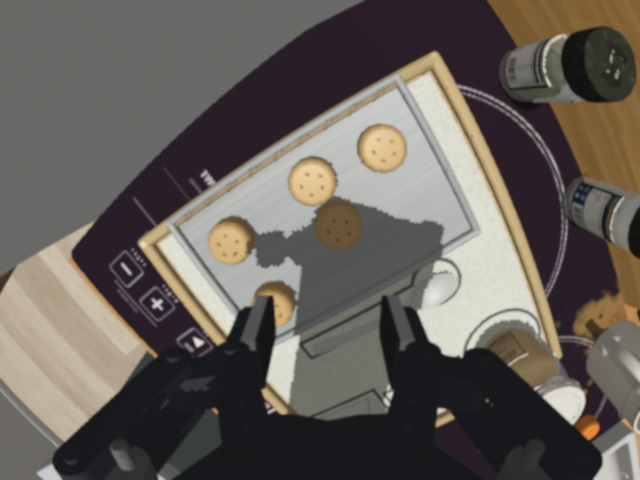

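```bash
python3 - <<'E'
from h import *
np.set_printoptions(precision=1,suppress=True)
c=np.load("cal19.npy",allow_pickle=True).item()
D=np.array([528.4,206.7]);y=-.0982;R=np.array([[np.cos(y),-np.sin(y)],[np.sin(y),np.cos(y)]])
for uv in [(382,148),(312,182),(338,224),(230,241),(274,304)]:
    w=onz("wrist",uv,32,c);print(w,R.T@(w[:2]-D))
print(R@np.array([60,-28])+D)
E
```

```text
[590.2 230.5  32. ] [59.1 29.8]
[542.8 239.5  32. ] [11.1 34. ]
[539.3 207.9  32. ] [10.7  2.3]
[475.4 242.1  32. ] [-56.2  30. ]
[468.7 188.4  32. ] [-57.7 -24.1]
[585.4 173. ]
```

Request:
{"fn": "play_rows", "kwargs": {"moves": [118,0.33,0.13,-0.7,0,0,0,118,0.33,0.13,-1.5,0,0,0,118,0.33,0.13,-1.8,0,0,0,118,0.33,0.13,-1.8,0,0,0]}}

```text
clock: 21.53
position: [536.5, 204.7, 59.6]
eef_rot: [-2.818, -1.388, 0.01]
force: [0.3, -0.4, -0.7]
grip_width: 45.5
```

```bash
python3 - <<'E'
from h import *
i=camera("wrist")[:,:,::-1];cv2.imwrite("pics/w20.png",i)
plan(539,205.5,38,-0.66)
E
```

```text
pos [537.6 205.3  61.4] jaw -0.655->-0.660 q7 -1.36 d [ 0.035  0.005 -0.586] w [ 0.014 -0.029 -0.046] t 21.58 F [-0.4  0.4  0.6] gw 46.1
```

View pics/w20.png

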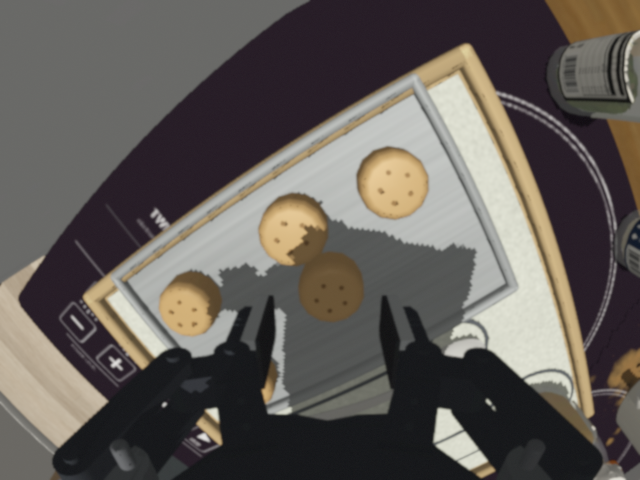

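Request:
{"fn": "play_rows", "kwargs": {"moves": [118,0.02,0,-0.4,0,0,0,118,0.02,0,-0.58,0,0,0,118,0.02,0,-0.58,0,0,0,185,0.02,0,-0.58,0,0,0,185,0.02,0,-0.58,0,0,0,185,0.02,0,-0.58,0,0,0,185,0.02,0,-0.58,0,0,0]}}

```text
clock: 22.17
position: [540.4, 206.0, 40.2]
eef_rot: [2.818, 1.389, 0.002]
force: [-0.5, -0.4, 6.4]
grip_width: 30.5
```

```bash
python3 - <<'E'
from h import *
plan(585.4,173,80)
E
```

```text
pos [540.4 206.   40.2] jaw -0.655->-0.655 q7 -1.37 d [ 1.126 -0.825  0.994] w [-0.005  0.014 -0.   ] t 22.17 F [-0.5 -0.4  6.4] gw 30.5
```

Request:
{"fn": "play_rows", "kwargs": {"moves": [185,0,0,0.6,0,0,0,185,0.1,-0.1,1.1,0,0,0,185,0.8,-0.5,1.1,0,0,0,185,1.14,-0.81,0.9,0,0,0,185,1.14,-0.81,0.4,0,0,0,185,1.14,-0.81,0.08,0,0,0,185,1.14,-0.81,0.03,0,0,0,185,1.14,-0.81,0.03,0,0,0]}}

```text
clock: 22.83
position: [584.3, 173.7, 39.6]
eef_rot: [-2.816, -1.39, 0.003]
force: [-0.3, -0.1, -0.2]
grip_width: 30.4
```

```bash
python3 - <<'E'
from h import *
plan(585.4,173,40)
E
```

```text
pos [584.3 173.7  39.6] jaw -0.654->-0.654 q7 -1.28 d [ 0.028 -0.016  0.009] w [ 0.003 -0.019 -0.   ] t 22.83 F [-0.3 -0.1 -0.2] gw 30.4
```

Release, rise, and retreat to the right, clear of the top view.

Request:
{"fn": "play_rows", "kwargs": {"moves": [130,0,0,0,0,0,0,130,0,0,0,0,0,0,130,0,0,0.6,0,0,0,118,0,0,1.5,0,0,0,118,-0.3,0,2.5,0,0,0,118,-0.8,-0.3,3.4,0,0,0,118,-1.4,-0.9,4.0,0,0,0,118,-1.8,-1.8,4.0,0,0,0,118,-2.0,-2.8,4.0,0,0,0,118,-2.2,-3.8,4.0,0,0,0]}}

```text
clock: 23.67
position: [496.3, 21.0, 201.7]
eef_rot: [2.815, 1.393, 0.003]
force: [0.2, -1.7, 0.3]
grip_width: 45.5
```

Request:
{"fn": "play_rows", "kwargs": {"moves": [118,0,-1,0,0,0,0,118,0,-2,0,0,0,0,118,0,-3,0,0,0,0,118,0,-4,0,0,0,0,118,0,-5,0,0,0,0,118,0,-6,0,0,0,0,118,-0.5,-7,0,0,0,0,118,-0.5,-7,0,0,0,0]}}

```text
clock: 24.33
position: [473.3, -267.1, 200.5]
eef_rot: [2.822, 1.374, -0.006]
force: [-1.0, -1.0, -0.4]
grip_width: 45.7
```

```bash
python3 - <<'E'
from h import *
t=camera("top")[:,:,::-1];cv2.imwrite("pics/t21.png",t);cv2.imwrite("pics/t21c.png",crop(t,150,180,195,150,4))
s=camera("scene")[:,:,::-1];cv2.imwrite("pics/s21c.png",crop(s,170,160,200,150,4)[:600])
cv2.imwrite("pics/s21.png",s)
E
```

```text
(no output)
```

View pics/t21c.png

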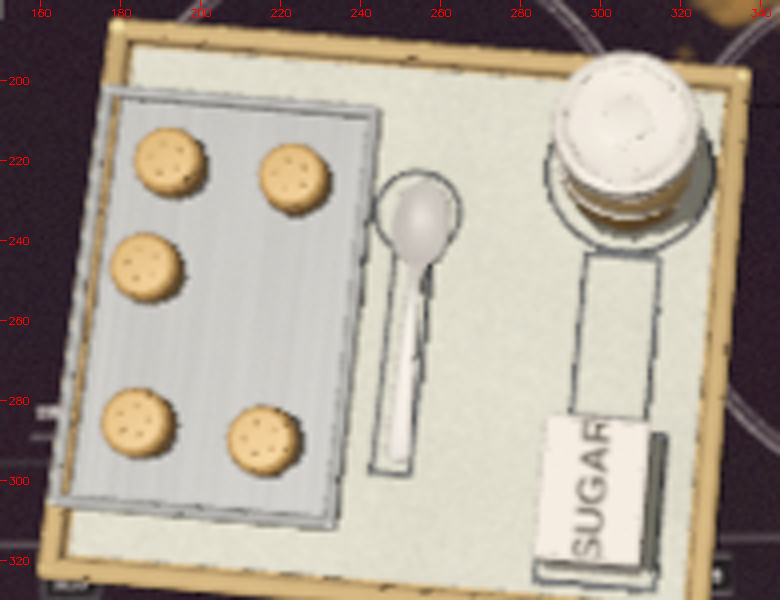

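View pics/s21.png

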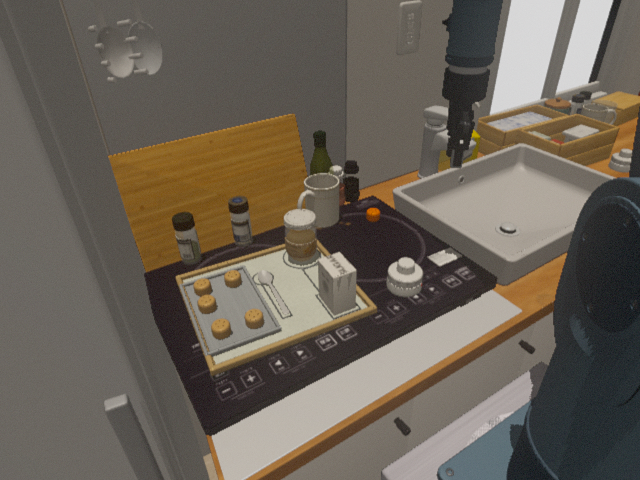

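View pics/t21.png

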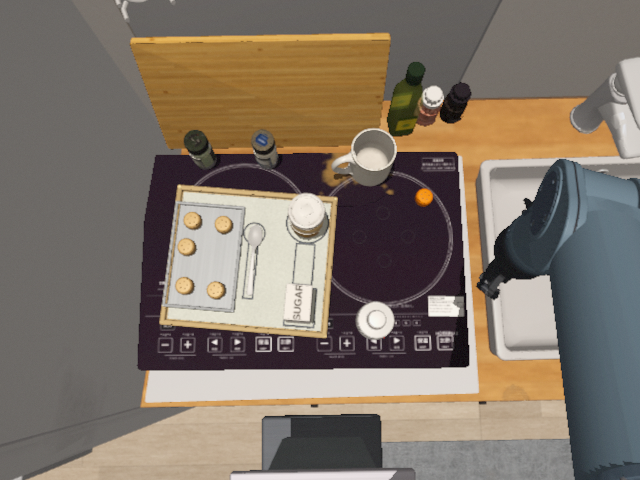

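```bash
python3 - <<'E'
from h import *
np.set_printoptions(precision=1,suppress=True)
S=np.array([433,33.2]);y=-.0982;R=np.array([[np.cos(y),-np.sin(y)],[np.sin(y),np.cos(y)]])
t=lambda X:R.T@(X[:2]-S)
q=[t(onz("top",uv,92.3)) for uv in [(287,283.5),(312.3,285),(310.3,322.5),(284.2,320.5)]]
print("sugar",np.array(q),np.mean(q,0), "yaw",[(q[0]-q[3])[1]/60,(q[1]-q[2])[1]/60])
print("sugar tri",t(tri(("top",(298.5,303)),("scene",(338,267)))[0]))
print("jar",t(onz("top",(306.8,210.8),103))," want 156,0")
for uv in [(257,224.3),(255.5,233),(249.8,296)]: print("spoon",t(onz("top",uv,11)))
from itertools import combinations
B=[t(onz("top",uv,32))-[78,182] for uv in [(192,220.5),(223,224.5),(186,246.5),(184,285.5),(215.5,289.5)]]
print(np.array(B),min(np.linalg.norm(a-b) for a,b in combinations(B,2)))
s=cv2.imread("pics/s21.png");cv2.imwrite("pics/s21c.png",crop(s,170,190,200,170,4)[:600])
E
```

```text
sugar [[ 29.9  22.1]
 [ 30.8 -20.2]
 [-31.4 -22. ]
 [-31.5  21.2]] [-0.5  0.3] yaw [np.float64(0.014728882740037719), np.float64(0.02924455280684306)]
sugar tri [-0.6  0.1]
jar [154.5  -0.9]  want 156,0
spoon [144.2  92.2]
spoon [127.7  93.3]
spoon [11.7 92. ]
[[ 59.4  25.6]
 [ 56.5 -31.2]
 [ 11.1  30.6]
 [-59.   25.5]
 [-61.6 -31. ]] 48.64790451032625
```

View pics/s21c.png

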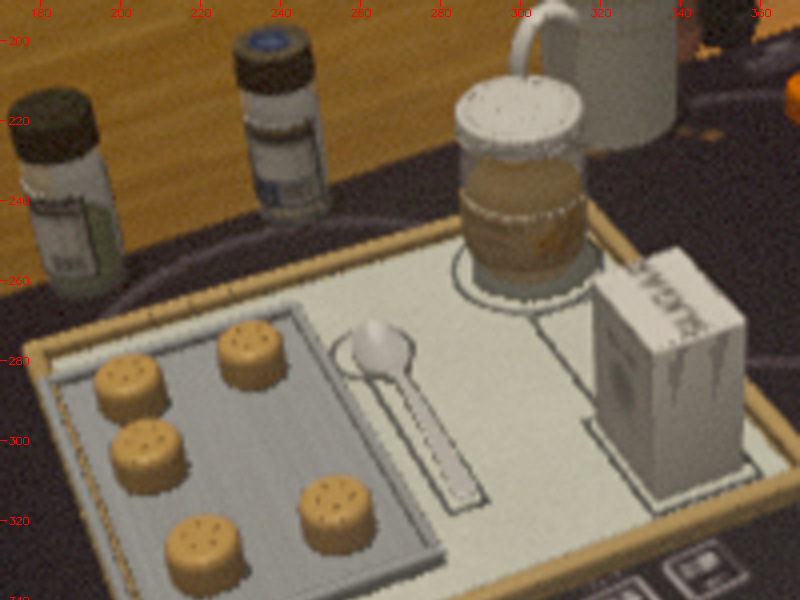

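```bash
python3 - <<'E'
from h import *
from bench import ticket
t=camera("top")[:,:,::-1];t0=cv2.imread("pics/t21.png")
d=cv2.absdiff(t,t0)[180:340,150:345].max(2);print((d>60).sum())
p,R,s=pose();print(s['clock'],np.abs(s['qd']).max())
if (d>60).sum()<30: print(ticket.finish_job())
E
```

```text
0
24.4833 0.034137531136734095
the job is handed in; nothing more can be done
None
```

I laid the tray and handed the job in at 24.5 s. No tea carton was there: it showed in none of the camera views, and the white patch by the sugar is a label on the hob. I found five biscuits.

My last checks, measured mostly from the top view after the arm had moved clear:

| Item | Result | Limit |
|---|---|---|
| Sugar carton | about 1 mm from its centre, within about 0.03 rad of square | 12 mm, 0.2 rad |
| Honey jar | about 2 mm from its centre, upright | 12 mm |
| Teaspoon | about 4 mm off its middle line, away from the dish; flat, bowl in the round end | 15 mm middle, 18 mm bowl |
| Biscuits | one flat layer inside the lip, closest centres 48.6 mm apart | over 41 mm |
| Biscuits at the dish ends | two near +58 mm and two near −60 mm | at least one beyond 30 mm at each end |

- **Biscuits:** I moved four and left one in the middle, where it had been the bottom of a stack. The knock the task warned about did not show in the last pictures.
- **Bystanders:** the mug, the timer, both spice jars and the orange look-alike stand where they were in the pictures.
- **Disagreements:** the wrist and top cameras differed by about 2 to 5 mm. The largest difference was for the biscuits, and it is well inside the limits.

No check failed. A second top view just before handing in showed nothing on the tray had moved.

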